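# Nest the cups in the transport case and clamp it shut

### The job

Pack the case for the steriliser: nest all the loose plastic cups that are on the bench inside one another in size order, the biggest outermost, standing upright and fully down on the floor of the open case. Then shut the lid, swing the latch's loop over the keeper on the lid, and press the red lever fully down over centre so that the case stays clamped. Leave the two small vials and the blue rack where they are.

Things in the scene. Friction and masses are not known exactly. Their poses are not given: they have to be found in the camera images.
- cup_a_mid (a point): blue open plastic cup, standing upright: 68 mm across the rim, 64 mm across the foot (slightly tapered), 36 mm tall, wall 3 mm, floor 6 mm thick, about 60 g. The point is on its axis half-way up (18 mm above its underside), z up. May be absent (None).
- cup_b_mid (a point): yellow open plastic cup, standing upright: 57 mm across the rim, 53 mm across the foot (slightly tapered), 44 mm tall, wall 3 mm, floor 6 mm thick, about 60 g. The point is on its axis half-way up (22 mm above its underside), z up. May be absent (None).
- cup_c_mid (a point): green open plastic cup, standing upright: 46 mm across the rim, 42 mm across the foot (slightly tapered), 52 mm tall, wall 3 mm, floor 6 mm thick, about 60 g. The point is on its axis half-way up (26 mm above its underside), z up. May be absent (None).
- cup_d_mid (a point): red open plastic cup, standing upright: 35 mm across the rim, 31 mm across the foot (slightly tapered), 60 mm tall, wall 3 mm, floor 6 mm thick, about 60 g. The point is on its axis half-way up (30 mm above its underside), z up. May be absent (None).
- mark (a point): centre of the round mark (90 mm dark ring) on the inside floor of the white case, 4 mm above the bench. The case is fixed; its base is an open box 130 mm (x) by 140 mm (y), 50 mm tall, 4 mm walls, centred on the mark. Axes are the case's: x along the hinge line, y from the latch side towards the hinge side, z up. Latch-side face at y = -70 mm
- lid (a joint): hinge of the case's lid (a shell 130 x 140 mm, 50 mm deep, 4 mm walls, 350 g, no catch). 0 = shut (level, its top 100 mm above the bench), grows as it opens, up to 1.95 rad. Stiff friction hinge: the lid stays at any angle and needs about 3 to 6 N at its free edge to move it
- lid_hinge (a point): middle of the lid's hinge line, which runs along the case's x, on the case's +y side 50 mm above the bench; fixed to the case, axes as the case's
- lid_edge (a point): point on the outer (top) face of the lid, mid-width, 130 mm from the hinge side (10 mm from the free edge); when shut it looks up, 100 mm above the bench and 130 mm from the hinge line. Moves with the lid
- lever (a joint): draw latch lever, a red paddle 26 mm wide, 5 mm thick, ending 60 mm from its hinge, on the case's -y side. 0 = fully home (46 degrees below level, pointing away from the case), grows as raised, to a stop at 1.71 rad (52 degrees above level). Begins raised, stays where left (1.5 N at its tip); pressing it home with the loop hooked takes 3 to 5 N at its tip, then it snaps over centre
- lever_hinge (a point): middle of the lever's hinge line (parallel to the case's x), 24 mm out from the latch-side face, 50 mm above the bench; fixed to the case, axes as the case's
- lever_tip (a point): middle of the paddle, 54 mm from the lever hinge, 6 mm short of its end; moves with the lever
- loop_pivot (a point): where the wire loop pivots on the lever, 17 mm from the lever hinge, turned 52 degrees below the paddle; moves with the lever. The loop swings freely about this line, parallel to the case's x: at the start it leans out from the case on a stop; swung up and over the top it leans in against the keeper, where its weight keeps it
- loop_bar (a point): middle of the loop's steel cross bar (6 mm thick, 40 mm long, along the case's x), 72 mm from the loop pivot. It goes behind the keeper's tip: with lid shut and lever fully raised it swings in about 3 mm over the tip and rests on the back plate just above the notch; lowering the lever draws it in. Side wires, 40 mm apart, pass either side of keeper and lever
- loop_grip (a point): middle of the loop's red grip bar, a round rod 10 mm thick and 48 mm long along the case's x, 22 mm beyond the cross bar (94 mm from the loop pivot). It can be pinched from above with the fingers closing across it and swung in an arc about the loop pivot
- keeper_seat (a point): where the cross bar's centre lies when hooked: the notch of the dark keeper at the lid's free edge, 12 mm out from the lid's face, 108 mm above the bench with the lid shut. Arm 3 mm below it; back plate 8 mm lid-side, rising 11 mm above it; upturned tip 6 to 10 mm away on the far side, rising 4 mm above it; 20 mm wide. Moves with lid and keeper; axes as the case's when shut
- keeper (a joint): spring travel of the keeper, m: 0 = slack, up to 0.008 when drawn down by the loop (6 N per mm); about 0.003 when the latch is properly closed
- vial_pink: bystander: small clear vial, pink cap, 15 mm across, 46 mm tall; origin at its underside; leave it alone
- vial_green: bystander: small clear vial, green cap, 15 mm across, 46 mm tall; origin at its underside; leave it alone
- tube_rack: bystander: blue tube rack 100 x 190 x 45 mm (with caps 61 mm tall); origin under its centre; leave it alone

How it is judged:
On the way, in this order (a step that is already met when the one before it is completed fails the run):
1. all cups present stand nested in size order on the case's floor (horizontal distance between each of cup_a_mid, cup_b_mid, cup_c_mid, cup_d_mid and mark below 0.058 m and angle between each of cup_a_mid, cup_b_mid, cup_c_mid, cup_d_mid's own z axis and vertical below 0.15 rad and z of cup_a_mid in the frame of mark below 0.023 m and z of cup_b_mid in the frame of mark below 0.033 m and z of cup_c_mid in the frame of mark below 0.043 m and z of cup_d_mid in the frame of mark below 0.053 m and z of cup_b_mid in the frame of cup_a_mid between 0.006 and 0.015 m and horizontal distance between each of cup_b_mid, cup_c_mid, cup_d_mid and cup_a_mid below 0.02 m and z of cup_c_mid in the frame of cup_a_mid between 0.01 and 0.025 m and z of cup_d_mid in the frame of cup_a_mid between 0.014 and 0.035 m and z of cup_c_mid in the frame of cup_b_mid between 0.006 and 0.015 m and horizontal distance between each of cup_c_mid, cup_d_mid and cup_b_mid below 0.02 m and z of cup_d_mid in the frame of cup_b_mid between 0.01 and 0.025 m and z of cup_d_mid in the frame of cup_c_mid between 0.006 and 0.015 m and horizontal distance between cup_d_mid and cup_c_mid below 0.02 m), for 0.2 s.
2. the lid is shut with the nest inside (all of step 1 and value of joint lid below 0.04 rad), for 0.2 s.
3. the loop's cross bar is behind the keeper's tip, lid shut (value of joint lid below 0.04 rad and y of loop_bar in the frame of keeper_seat between -0.006 and 0.008 m and z of loop_bar in the frame of keeper_seat between -0.004 and 0.009 m), for 0.2 s.
4. the lever is pressed home and the keeper is drawn tight (all of step 3 and z of loop_bar in the frame of keeper_seat below 0.003 m and value of joint lever below 0.12 rad and value of joint keeper above 0.002 m), for 0.2 s.
At the end, for the whole second after the job is handed in: Each cup upright (0.15 rad) in the next bigger, floor on floor (5 mm), within 58 mm of the case's centre; lid joint under 0.04 rad; cross bar in the keeper's notch (8 mm across, 3 mm in height); lever joint under 0.12 rad, keeper drawn over 2 mm; all at rest (all of step 1 and all of step 4 and linear speed of each of cup_a, cup_b, cup_c, cup_d below 0.03 m/s); the robot touches nothing.
It fails at once if vial_pink pushed more than 30 mm from its place (distance of vial_pink from where it was at the start of the episode above 0.03 m).
It fails at once if vial_green pushed more than 30 mm from its place (distance of vial_green from where it was at the start of the episode above 0.03 m).
It fails at once if tube_rack pushed more than 30 mm from its place (distance of tube_rack from where it was at the start of the episode above 0.03 m).
Of cup_a, cup_b, cup_c, cup_d only 2 to 4 are there at a start; the rules pass over those that are not, and their reading is None.
At some moment in a run one of cup_a, cup_b, cup_c, cup_d may be knocked a few centimetres aside while the robot is not near it.
It also fails if it takes over 210 s, if anything falls off the work surface, if the arm or the gripper's body presses on something with over 40 N, if the wrist force passes 120 N, or if a joint passes its speed limit or range.

### The arm

A 6-joint arm with a two-finger parallel gripper is mounted at the origin on the work surface. World frame = base frame: x ahead of the robot, y to its left, z up, the work surface at z = 0. Lengths are in m, angles in rad, forces in N, time in s.
With the tool pointing down it reaches from about 0.325 to 0.9 m from the base axis. Payload 6.1 kg.
Tool frame: the origin (TCP) lies midway between the tips of the shut fingers; the grasp point (between the pads) lies 19 mm behind it; z points along the fingers, y is the direction in which the jaws open and shut (so a half turn about z gives the same grasp; the last joint's range is limited). The gripper opens to 85 mm and grips with 20 to 120 N. Pads are 22 mm wide; open, the fingers measure 114 mm over their backs; the gripper's body (76 mm by 85 mm) begins 54 mm behind the grasp point. The pads swing forward as they close: fully open they stand 13 mm farther back than shut.
Start: joints at [-1.377, 0.22, 1.526, -0, 1.395, -0.126], TCP at [0.196, -0.593, 0.195] pointing down, gripper open.
Joint ranges: [-2.98, 2.98], [-0.91, 2.08], [0.09, 2.57], [-1.24, 4.39], [0.2, 2.65], [-2.68, 2.68]. Speed limits (rad/s): [2.57, 2.57, 3.01, 3.14, 3.14, 3.14].

### API

Orientations are given as a rotation vector (axis times angle).
In Python, from bench import ctrl, eyes gives the robot as it stands.
- The arm moves only by the tool arm_command, never from a script. Its argument "targets" is a list of rows, each an object of numbers: "tx", "ty", "tz": the shift along the world's x, y, z in cm; "ax", "ay", "az": the turn, a rotation vector about the world's x, y, z in degrees; "gripper": the opening, from 0 (shut) to 1 (fully open). In form: [{"tx": .., "ty": .., "tz": .., "ax": .., "ay": .., "az": .., "gripper": ..}, ...]. A call has 1 to 12 rows; each row shifts and turns the commanded pose from where the row before left it; what a row does not reach is not made up. A row lasts 1/8 s, in which the tool goes at most 62.5 mm and 10.7 degrees, less where a joint would pass 70% of its speed; a pose out of reach is approached as far as the arm can. A call with a gripper value outside its range is refused whole. The fingers move at their own pace and stop on an object; the grip force is fixed at half the most. Time passes only in rows, so rows that do not move let the fingers close. It gives the time, the measured TCP pose, the force and the opening at its end, in the units of the state.
- ctrl.read_state(): the state, without advancing time (a new reading comes with each control period).
- eyes.grab_frame(name): name is "scene" or "top" or "wrist"; returns the picture (384x512x3 uint8, red, green, blue); there is no depth.
- eyes.camera_params(name): a dict with "fx", "fy", "cx", "cy" (pixels), "dist" ([k1, k2, p1, p2, k3] as OpenCV has them; the pictures are not rectified), "rvec" (rotation vector, rad) and "tvec" (3), from world to camera coordinates, as OpenCV has them. Camera axes: x right, y down, z forward; pixel columns grow to the right and rows downward; lengths in m; the calibration is good to about 2 mm. A picture is of the moment at which its call begins: read the wrist's pose just before it. camera_params takes no time and is no camera call; for the wrist camera it gives the pose at the moment of the call.
- ctrl.hand_in(): hands the job in, once; it reports no verdict.
The state is a dict: "t": time; "joint_pos": joint angles; "qd": joint speeds; "joint_torque": joint torques, N m; "tcp_pos": TCP position; "eef_rot": TCP orientation; "force": force on the tool from outside, world axes, zero at the start; "wrist_torque": the same for the moment, N m; "finger_gap": finger opening in m.
Only numpy, scipy, OpenCV 4.12 (cv2) and the standard library are available. Lean on these libraries where they do the work, as an engineer would, in place of code of your own. Each camera call takes 0.05 s, during which the arm holds its last target. There are 200 camera calls.

## Working session

There is one attempt and no reset: what is moved stays moved. The work goes in short steps, Python scripts to look and compute and a tool call to move; the robot and the scene stay as the last step left them, time stands still between calls to the robot, and variables do not carry over. Pictures are saved under pics/ and viewed, about 12 in all and at most 16, crops included, and the job is handed in when it is done.

Besides the shell and the picture viewer there is one more tool, called after "Emit:" as a command line: name --argument value ..., lists and objects as JSON in quotes. arm_command: Moves the arm, as the interface text tells. Its arguments: {"type":"object","properties":{"targets":{"type":"array","items":{"type":"object","properties":{"tx":{"type":"number"},"ty":{"type":"number"},"tz":{"type":"number"},"ax":{"type":"number"},"ay":{"type":"number"},"az":{"type":"number"},"gripper":{"type":"number"}}}}},"required":["targets"]}

```bash
mkdir -p pics; cat > h.py <<'E'
import numpy as np, cv2
from bench import ctrl, eyes
def snap(cam, fn, s=1.0, crop=None):
    im=eyes.grab_frame(cam); p=eyes.camera_params(cam)
    o=cv2.cvtColor(im,cv2.COLOR_RGB2BGR)
    if crop: o=o[crop[1]:crop[3],crop[0]:crop[2]]
    cv2.imwrite('pics/'+fn,cv2.resize(o,None,fx=s,fy=s,interpolation=cv2.INTER_CUBIC)); return im,p
def K(p): return np.array([[p['fx'],0,p['cx']],[0,p['fy'],p['cy']],[0,0,1.]])
def px2w(p,uv,z):
    uv=np.array(uv,float).reshape(-1,1,2)
    n=cv2.undistortPoints(uv,K(p),np.array(p['dist'])).reshape(-1,2)
    R=cv2.Rodrigues(np.array(p['rvec'],float))[0]; t=np.array(p['tvec'],float).ravel()
    c=-R.T@t; d=np.c_[n,np.ones(len(n))]@R
    return c+d*((z-c[2])/d[:,2])[:,None]
def w2px(p,X):
    return cv2.projectPoints(np.array(X,float).reshape(-1,1,3),np.array(p['rvec'],float),np.array(p['tvec'],float),K(p),np.array(p['dist']))[0].reshape(-1,2)
def st():
    s=ctrl.read_state(); print({k:np.round(s[k],4).tolist() for k in('t','joint_pos','tcp_pos','eef_rot','force','finger_gap')}); return s
E
python3 - <<'E'
from h import *
st()
a,p=snap('top','top0.png',1.5); b,q=snap('scene','scene0.png',1.5)
for x in(p,q):print({k:np.round(v,3).tolist() for k,v in x.items()})
E
```

```text
{'t': 0.0, 'joint_pos': [-1.3771, 0.2212, 1.5276, -0.0, 1.3947, -0.1261], 'tcp_pos': [0.1963, -0.5926, 0.1938], 'eef_rot': [-3.0996, -0.4999, 0.0001], 'force': [-0.1653, -0.1115, -0.4917], 'finger_gap': 0.0854}
{'fx': 481.281, 'fy': 481.281, 'cx': 251.244, 'cy': 191.092, 'dist': [-0.164, 0.0, 0.0, 0.0, 0.0], 'rvec': [2.099, -2.156, 0.176], 'tvec': [0.081, 0.626, 1.406]}
{'fx': 446.074, 'fy': 446.074, 'cx': 253.924, 'cy': 190.64, 'dist': [-0.009, 0.0, 0.0, 0.0, 0.0], 'rvec': [2.008, 1.684, -0.538], 'tvec': [-0.154, -0.422, 1.631]}
```

View pics/top0.png

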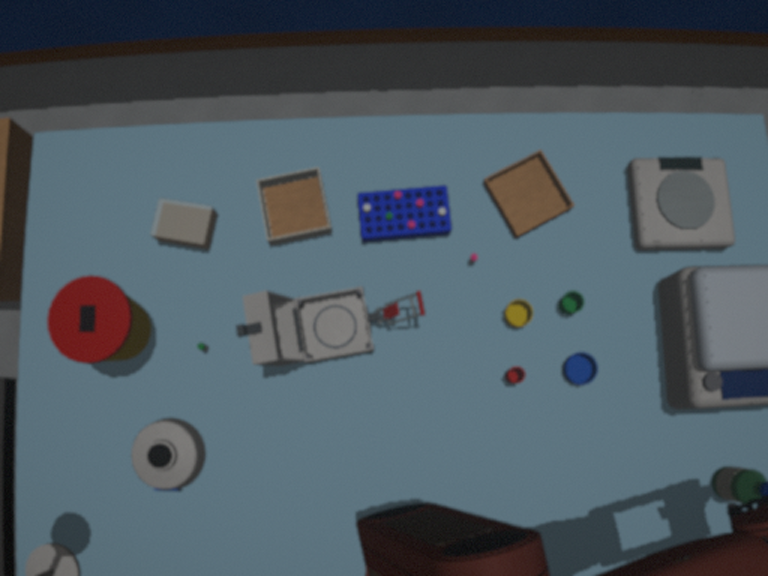

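View pics/scene0.png

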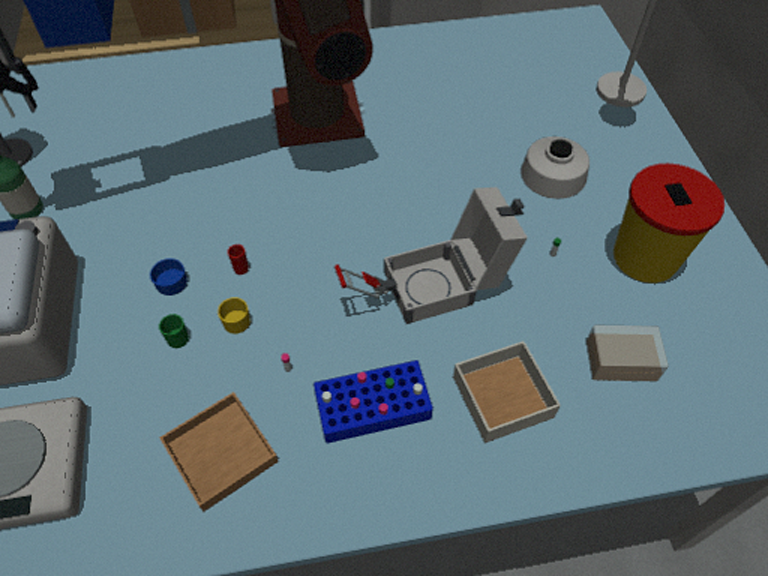

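```bash
cat >> h.py <<'E'
CUPS={'a':(.068,.064,.036,(100,125)),'b':(.057,.053,.044,(20,34)),'c':(.046,.042,.052,(45,85)),'d':(.035,.031,.060,(0,8))}
def circ(c,r,z):
    th=np.linspace(0,2*np.pi,60); return np.c_[c[0]+r*np.cos(th),c[1]+r*np.sin(th),0*th+z]
def hull(p,k,c,z0=0):
    R,F,H,_=CUPS[k]; return cv2.convexHull(np.vstack([w2px(p,circ(c,R/2,z0+H)),w2px(p,circ(c,F/2,z0))]).astype(np.float32))
def cen(h):
    m=cv2.moments(h); return np.array([m['m10'],m['m01']])/m['m00']
def cup(im,p,k,box,z0=0):
    x0,y0,x1,y1=[int(v) for v in box]; hsv=cv2.cvtColor(im,cv2.COLOR_RGB2HSV)[y0:y1,x0:x1]
    lo,hi=CUPS[k][3]; Hh=hsv[...,0]; m=((Hh>=lo)&(Hh<=hi)|((k=='d')&(Hh>172)))&(hsv[...,1]>125)&(hsv[...,2]>25)
    if k=='a': m&=hsv[...,1]>150
    n,l,s,_=cv2.connectedComponentsWithStats(m.astype(np.uint8))
    i=1+np.argmax(s[1:,4]); ys,xs=np.where(l==i); hp=cv2.convexHull(np.c_[xs+x0,ys+y0].astype(np.float32))
    t=cen(hp); c=px2w(p,t,z0+CUPS[k][2]/2)[0][:2]
    for _ in range(10): 
        e=t-cen(hull(p,k,c,z0)); c=c+(px2w(p,t+e,z0+.03)-px2w(p,t,z0+.03))[0][:2]
    return c, cv2.contourArea(hp)/cv2.contourArea(hull(p,k,c,z0))
E
python3 - <<'E'
from h import *
B={'top':{'a':(368,228,408,262),'b':(330,194,360,225),'c':(368,190,394,215),'d':(330,240,354,260)},
'scene':{'a':(96,166,130,200),'b':(140,194,172,226),'c':(102,206,130,235),'d':(148,158,170,186)}}
for cam in B:
    im,p=snap(cam,cam+'1.png')
    for k in 'abcd': 
        c,r=cup(im,p,k,B[cam][k]); print(cam,k,np.round(c,4),round(r,2))
    if cam=='top':
        cv2.imwrite('pics/case.png',cv2.resize(cv2.cvtColor(im,cv2.COLOR_RGB2BGR)[180:255,150:300],None,fx=5,fy=5,interpolation=cv2.INTER_CUBIC))
        print('mark',px2w(p,[(335/1.5,326/1.5)],.004),'grip',px2w(p,[(420/1.5,303/1.5)],.11))
E
```

```text
top a [ 0.4524 -0.3462] 0.69
top b [ 0.5684 -0.2209] 0.6
top c [ 0.5862 -0.3312] 0.32
top d [ 0.4418 -0.2039] 0.33
mark [[0.55641674 0.15366826 0.004     ]] grip [[ 0.58396923 -0.01871363  0.11      ]]
scene a [ 0.4528 -0.3502] 0.88
scene b [ 0.5702 -0.2258] 0.84
scene c [ 0.5877 -0.3376] 0.85
scene d [ 0.443  -0.2105] 0.78
```

View pics/case.png

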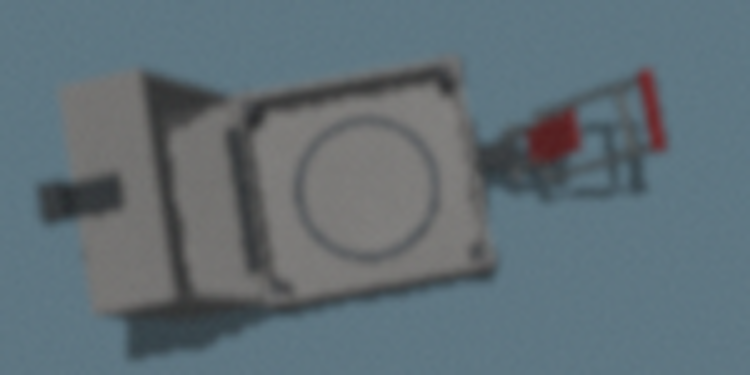

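```bash
python3 - <<'E'
from h import *
p=eyes.camera_params('top')
f=lambda u,v:(150+u/5,180+v/5)
m=px2w(p,f(368,188),.004)[0]; print('mark',m)
c=px2w(p,[f(457,60),f(493,272),f(240,100),f(270,303)],.05); print(c); d=c[0]-c[1]; print('yaw',np.degrees(np.arctan2(d[1],d[0])),np.linalg.norm(d))
d=c[0]-c[2]; print('yaw2',np.degrees(np.arctan2(d[0],-d[1])))
g=px2w(p,[f(645,72),f(658,150)],.11);d=g[0]-g[1];print('grip',g,np.degrees(np.arctan2(d[1],d[0])),np.linalg.norm(d))
E
```

```text
mark [0.55555856 0.1528505  0.004     ]
[[0.62697769 0.0943323  0.05      ]
 [0.4972752  0.07568273 0.05      ]
 [0.60594233 0.22704072 0.05      ]
 [0.48201945 0.21008027 0.05      ]]
yaw 8.182324574493189 0.1310364148542517
yaw2 9.006911586497246
grip [[ 0.60643226 -0.01660743  0.11      ]
 [ 0.5604021  -0.02251333  0.11      ]] 7.311388214097396 0.04640749772463734
```

Emit:
arm_command --targets '[{"tz":4,"az":9,"gripper":1},{"tx":2,"ty":2,"tz":4,"az":9},{"tx":3,"ty":3,"tz":3,"az":9},{"tx":3,"ty":3,"az":9},{"tx":3,"ty":3,"az":9},{"tx":3,"ty":3,"az":9},{"tx":3,"ty":3,"az":9},{"tx":3,"ty":3,"az":9},{"tx":3,"ty":3,"az":9},{"tx":3,"ty":3},{"tx":3,"ty":3},{}]'

```text
schema error: expected keys tx, ty, tz, ax, ay, az, gripper
```

Emit:
arm_command --targets '[{"tx":0,"ty":0,"tz":4,"ax":0,"ay":0,"az":8,"gripper":1},{"tx":2,"ty":2,"tz":4,"ax":0,"ay":0,"az":8,"gripper":1},{"tx":3,"ty":3,"tz":3,"ax":0,"ay":0,"az":8,"gripper":1},{"tx":3,"ty":3,"tz":0,"ax":0,"ay":0,"az":8,"gripper":1},{"tx":3,"ty":3,"tz":0,"ax":0,"ay":0,"az":8,"gripper":1},{"tx":3,"ty":3,"tz":0,"ax":0,"ay":0,"az":8,"gripper":1},{"tx":3,"ty":3,"tz":0,"ax":0,"ay":0,"az":8,"gripper":1},{"tx":3,"ty":3,"tz":0,"ax":0,"ay":0,"az":8,"gripper":1},{"tx":3,"ty":3,"tz":0,"ax":0,"ay":0,"az":8,"gripper":1},{"tx":3,"ty":3,"tz":0,"ax":0,"ay":0,"az":8,"gripper":1},{"tx":3,"ty":3,"tz":0,"ax":0,"ay":0,"az":0,"gripper":1},{"tx":0,"ty":0,"tz":0,"ax":0,"ay":0,"az":0,"gripper":1}]'

```text
t: 1.7
tcp_pos: [0.488, -0.301, 0.3046]
eef_rot: [-2.049, -2.38, -0.001]
force: [0.2, 0.1, -0.5]
finger_gap: 0.0857
```

```bash
python3 - <<'E'
from h import *
st()
im,p=snap('wrist','w0.png',1.2); print({k:np.round(v,3).tolist() for k,v in p.items()})
for k,c in {'a':(.453,-.35),'b':(.570,-.226),'c':(.588,-.338),'d':(.443,-.21)}.items(): print(k,w2px(p,[c+(.03,)]))
E
```

```text
{'t': 1.7, 'joint_pos': [-0.6907, 0.0485, 1.513, 0.0007, 1.5806, -0.8399], 'tcp_pos': [0.488, -0.301, 0.3046], 'eef_rot': [-2.0493, -2.3805, -0.0011], 'force': [0.2324, 0.0629, -0.533], 'finger_gap': 0.0857}
{'fx': 311.456, 'fy': 311.456, 'cx': 247.862, 'cy': 181.28, 'dist': [-0.086, 0.0, 0.0, 0.0, 0.0], 'rvec': [-2.866, -0.213, -0.028], 'tvec': [-0.437, -0.421, 0.387]}
a [[220.51551962 171.66843088]]
b [[313.14977064  99.84708977]]
c [[310.1826006 176.9068203]]
d [[226.20336822  74.2892093 ]]
```

View pics/w0.png

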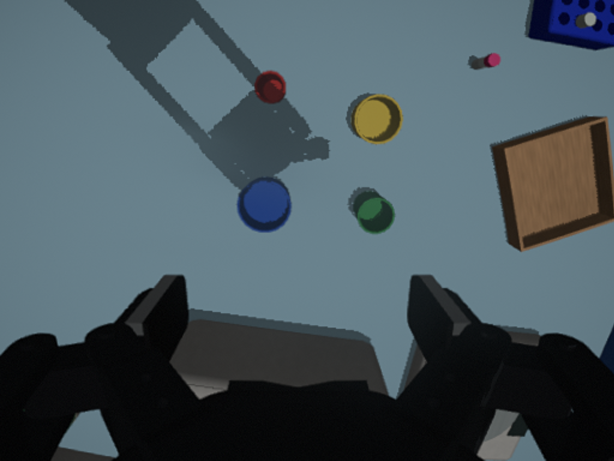

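```bash
cat >> h.py <<'E'
GUESS={'a':(.453,-.35),'b':(.570,-.226),'c':(.588,-.338),'d':(.443,-.21)}
def wcups(ks,cam='wrist',pad=12):
    p=eyes.camera_params(cam); im=eyes.grab_frame(cam); r={}
    for k in ks:
        h=hull(p,k,GUESS[k]).reshape(-1,2); lo=h.min(0)-pad; hi=h.max(0)+pad
        lo=np.maximum(lo,0)
        try: c,q=cup(im,p,k,(*lo,*hi)); r[k]=c; print(cam,k,np.round(c,4),round(q,2))
        except Exception as e: print(k,'fail',e)
    return r
E
python3 - <<'E'
from h import *
wcups('abcd')
E
```

```text
wrist a [ 0.4539 -0.3496] 0.83
wrist b [ 0.5715 -0.2232] 0.88
wrist c [ 0.5926 -0.3383] 0.66
wrist d [ 0.4441 -0.2077] 0.83
```

Emit:
arm_command --targets '[{"tx":-1.7,"ty":-2.4,"tz":-4,"ax":0,"ay":0,"az":0,"gripper":1},{"tx":-1.7,"ty":-2.5,"tz":-5,"ax":0,"ay":0,"az":0,"gripper":1},{"tx":0,"ty":0,"tz":-5,"ax":0,"ay":0,"az":0,"gripper":1},{"tx":0,"ty":0,"tz":-5,"ax":0,"ay":0,"az":0,"gripper":1},{"tx":0,"ty":0,"tz":0,"ax":0,"ay":0,"az":0,"gripper":1}]'

```text
t: 2.42
tcp_pos: [0.4486, -0.3505, 0.1103]
eef_rot: [-2.05, -2.367, -0.001]
force: [-0.0, -0.4, 0.1]
finger_gap: 0.0853
```

```bash
python3 - <<'E'
from h import *
st(); GUESS['a']=(.454,-.3496); wcups('a',pad=25); snap('wrist','w1.png',1)
E
```

```text
{'t': 2.425, 'joint_pos': [-0.8016, 0.1721, 1.7467, -0.0004, 1.2326, -0.9448], 'tcp_pos': [0.4486, -0.3505, 0.1103], 'eef_rot': [-2.0503, -2.3674, -0.0008], 'force': [-0.0029, -0.432, 0.1095], 'finger_gap': 0.0853}
wrist a [ 0.4532 -0.3478] 0.93
```

View pics/w1.png

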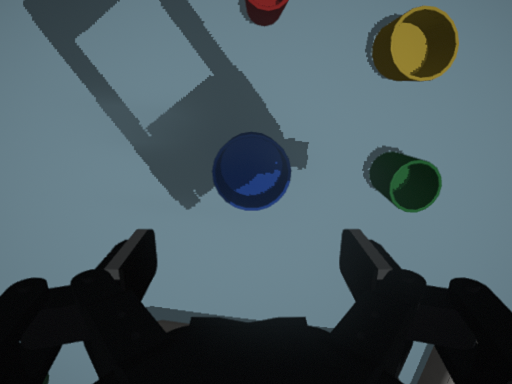

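Emit:
arm_command --targets '[{"tx":0.45,"ty":0.25,"tz":-4,"ax":0,"ay":0,"az":0,"gripper":1},{"tx":0,"ty":0,"tz":-4,"ax":0,"ay":0,"az":0,"gripper":1},{"tx":0,"ty":0,"tz":-1.8,"ax":0,"ay":0,"az":0,"gripper":1},{"tx":0,"ty":0,"tz":0,"ax":0,"ay":0,"az":0,"gripper":1},{"tx":0,"ty":0,"tz":0,"ax":0,"ay":0,"az":0,"gripper":0.3},{"tx":0,"ty":0,"tz":0,"ax":0,"ay":0,"az":0,"gripper":0.3},{"tx":0,"ty":0,"tz":0,"ax":0,"ay":0,"az":0,"gripper":0.3},{"tx":0,"ty":0,"tz":0,"ax":0,"ay":0,"az":0,"gripper":0.3}]'

```text
t: 3.52
tcp_pos: [0.4572, -0.35, 0.0173]
eef_rot: [2.054, 2.376, -0.0]
force: [-0.8, -0.4, 0.3]
finger_gap: 0.0257
```

```bash
python3 - <<'E'
from h import *
st(); snap('wrist','w2.png',1)
E
```

```text
{'t': 3.525, 'joint_pos': [-0.7903, 0.297, 1.7925, 0.0, 1.0514, -0.9356], 'tcp_pos': [0.4572, -0.35, 0.0173], 'eef_rot': [2.0539, 2.3763, -0.0001], 'force': [-0.8246, -0.3606, 0.335], 'finger_gap': 0.0257}
```

View pics/w2.png

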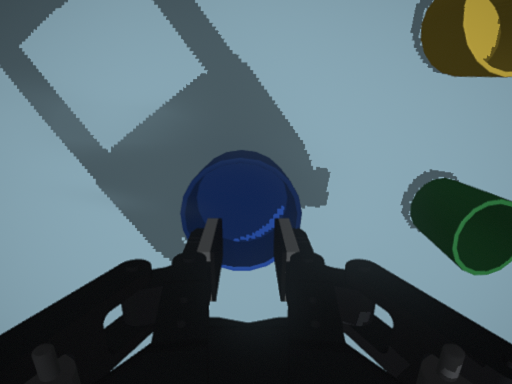

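```bash
python3 - <<'E'
from h import *
s=st(); p=eyes.camera_params('wrist')
print(w2px(p,[s['tcp_pos'],s['tcp_pos']+np.array([0,0,.019])]))
GUESS['a']=(.4572,-.345); wcups('a',pad=30); R=cv2.Rodrigues(np.array(p['rvec']))[0]; print('cam',-R.T@p['tvec'],'axis',R[2])
for c in [(.4572,-.35),(.4572,-.34),(.457,-.33)]: print(np.round([hull(p,'a',c).reshape(-1,2).min(0),hull(p,'a',c).reshape(-1,2).max(0)]))
E
```

```text
{'t': 3.575, 'joint_pos': [-0.7903, 0.2972, 1.7926, -0.0, 1.0514, -0.9356], 'tcp_pos': [0.4571, -0.3499, 0.0172], 'eef_rot': [2.0541, 2.3765, -0.0001], 'force': [0.1109, 0.3759, 1.3741], 'finger_gap': 0.0254}
[[247.20135839 210.05105816]
 [247.15053042 222.13944488]]
wrist a [ 0.4531 -0.3474] 0.93
cam [ 0.44755694 -0.28283332  0.19689069] axis [ 0.03908892 -0.26234148 -0.96418308]
[[186. 154.]
 [308. 275.]]
[[188. 138.]
 [312. 261.]]
[[189. 122.]
 [315. 245.]]
```

Emit:
arm_command --targets '[{"tx":-0.4,"ty":0.25,"tz":5,"ax":0,"ay":0,"az":0,"gripper":0.3},{"tx":0,"ty":0,"tz":0,"ax":0,"ay":0,"az":0,"gripper":1},{"tx":0,"ty":0,"tz":0,"ax":0,"ay":0,"az":0,"gripper":1},{"tx":0,"ty":0,"tz":0,"ax":0,"ay":0,"az":0,"gripper":1},{"tx":0,"ty":0,"tz":-4,"ax":0,"ay":0,"az":0,"gripper":1},{"tx":0,"ty":0,"tz":-1.5,"ax":0,"ay":0,"az":0,"gripper":1},{"tx":0,"ty":0,"tz":-0.7,"ax":0,"ay":0,"az":0,"gripper":1},{"tx":0,"ty":0,"tz":0,"ax":0,"ay":0,"az":0,"gripper":1},{"tx":0,"ty":0,"tz":0,"ax":0,"ay":0,"az":0,"gripper":1}]'

```text
t: 4.75
tcp_pos: [0.4537, -0.348, 0.006]
eef_rot: [2.053, 2.375, -0.0]
force: [0.5, -0.4, -0.1]
finger_gap: 0.0854
```

```bash
python3 - <<'E'
from h import *
s=st();im,p=snap('wrist','w3.png',1.5,(100,120,420,384))
print(w2px(p,[s['tcp_pos']]))
E
```

```text
{'t': 4.75, 'joint_pos': [-0.7922, 0.3049, 1.808, -0.0, 1.027, -0.9375], 'tcp_pos': [0.4537, -0.348, 0.006], 'eef_rot': [2.0532, 2.3754, -0.0002], 'force': [0.4729, -0.4246, -0.1306], 'finger_gap': 0.0854}
[[247.1031133  209.86187552]]
```

View pics/w3.png

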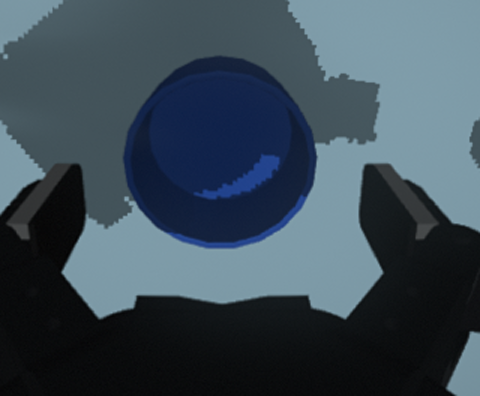

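Emit:
arm_command --targets '[{"tx":0,"ty":0,"tz":-0.5,"ax":0,"ay":0,"az":0,"gripper":1},{"tx":0,"ty":0,"tz":-0.5,"ax":0,"ay":0,"az":0,"gripper":1},{"tx":0,"ty":0,"tz":0,"ax":0,"ay":0,"az":0,"gripper":1}]'

```text
t: 5.18
tcp_pos: [0.4525, -0.3468, -0.0058]
eef_rot: [-2.054, -2.376, -0.0]
force: [-0.3, -0.2, -0.1]
finger_gap: 0.0855
```

Emit:
arm_command --targets '[{"tx":0,"ty":0,"tz":-0.4,"ax":0,"ay":0,"az":0,"gripper":1},{"tx":0,"ty":0,"tz":-0.4,"ax":0,"ay":0,"az":0,"gripper":1},{"tx":0,"ty":0,"tz":-0.4,"ax":0,"ay":0,"az":0,"gripper":1},{"tx":0,"ty":0,"tz":0,"ax":0,"ay":0,"az":0,"gripper":1}]'

```text
t: 5.68
tcp_pos: [0.4527, -0.347, -0.0177]
eef_rot: [-2.054, -2.376, -0.0]
force: [0.2, 0.0, -0.1]
finger_gap: 0.0855
```

Emit:
arm_command --targets '[{"tx":0,"ty":0,"tz":-0.5,"ax":0,"ay":0,"az":0,"gripper":1},{"tx":0,"ty":0,"tz":-0.5,"ax":0,"ay":0,"az":0,"gripper":1},{"tx":0,"ty":0,"tz":0,"ax":0,"ay":0,"az":0,"gripper":1},{"tx":0,"ty":0,"tz":0,"ax":0,"ay":0,"az":0,"gripper":0.6},{"tx":0,"ty":0,"tz":0,"ax":0,"ay":0,"az":0,"gripper":0.6},{"tx":0,"ty":0,"tz":0,"ax":0,"ay":0,"az":0,"gripper":0.6},{"tx":0,"ty":0,"tz":0,"ax":0,"ay":0,"az":0,"gripper":0.6}]'

```text
t: 6.55
tcp_pos: [0.4534, -0.3478, -0.0265]
eef_rot: [2.054, 2.376, -0.0]
force: [0.1, -0.9, 4.2]
finger_gap: 0.0642
```

```bash
python3 - <<'E'
from h import *
s=st();im,p=snap('wrist','w4.png',1.5,(100,120,420,384))
E
```

```text
{'t': 6.55, 'joint_pos': [-0.7923, 0.3563, 1.8158, -0.0, 0.9683, -0.9375], 'tcp_pos': [0.4534, -0.3478, -0.0265], 'eef_rot': [2.0536, 2.3758, -0.0002], 'force': [0.0543, -0.9174, 4.1677], 'finger_gap': 0.0642}
```

View pics/w4.png

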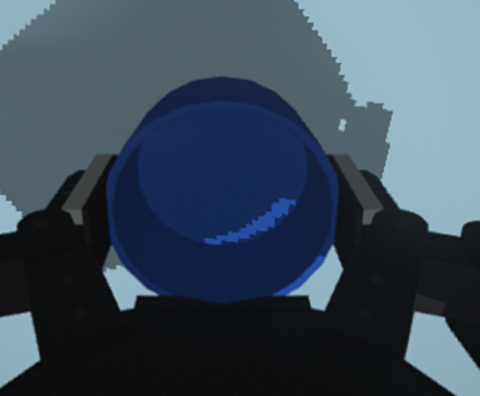

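Emit:
arm_command --targets '[{"tx":0,"ty":0,"tz":0,"ax":0,"ay":0,"az":0,"gripper":0.9},{"tx":0,"ty":0,"tz":0.8,"ax":0,"ay":0,"az":0,"gripper":0.9},{"tx":0,"ty":0,"tz":0,"ax":0,"ay":0,"az":0,"gripper":0.6},{"tx":0,"ty":0,"tz":0,"ax":0,"ay":0,"az":0,"gripper":0.6},{"tx":0,"ty":0,"tz":0,"ax":0,"ay":0,"az":0,"gripper":0.6},{"tx":0,"ty":0,"tz":5,"ax":0,"ay":0,"az":0,"gripper":0.6},{"tx":0,"ty":0,"tz":6,"ax":0,"ay":0,"az":0,"gripper":0.6},{"tx":0,"ty":0,"tz":6,"ax":0,"ay":0,"az":0,"gripper":0.6},{"tx":0,"ty":0,"tz":0,"ax":0,"ay":0,"az":0,"gripper":0.6}]'

```text
t: 7.72
tcp_pos: [0.4561, -0.3504, 0.1578]
eef_rot: [2.046, 2.368, -0.001]
force: [-0.0, 0.1, -1.4]
finger_gap: 0.0638
```

Emit:
arm_command --targets '[{"tx":1,"ty":4.5,"tz":0.5,"ax":0,"ay":0,"az":0,"gripper":0.6},{"tx":1,"ty":4.5,"tz":0.5,"ax":0,"ay":0,"az":0,"gripper":0.6},{"tx":1,"ty":4.5,"tz":0,"ax":0,"ay":0,"az":0,"gripper":0.6},{"tx":1,"ty":4.5,"tz":0,"ax":0,"ay":0,"az":0,"gripper":0.6},{"tx":1,"ty":4.5,"tz":0,"ax":0,"ay":0,"az":0,"gripper":0.6},{"tx":1,"ty":4.5,"tz":0,"ax":0,"ay":0,"az":0,"gripper":0.6},{"tx":1,"ty":4.5,"tz":0,"ax":0,"ay":0,"az":0,"gripper":0.6},{"tx":1,"ty":4.5,"tz":0,"ax":0,"ay":0,"az":0,"gripper":0.6},{"tx":1,"ty":4.5,"tz":0,"ax":0,"ay":0,"az":0,"gripper":0.6},{"tx":1,"ty":4.5,"tz":0,"ax":0,"ay":0,"az":0,"gripper":0.6},{"tx":0,"ty":0,"tz":0,"ax":0,"ay":0,"az":0,"gripper":0.6},{"tx":0,"ty":0,"tz":0,"ax":0,"ay":0,"az":0,"gripper":0.6}]'

```text
t: 9.22
tcp_pos: [0.5521, 0.1024, 0.1597]
eef_rot: [-2.053, -2.377, 0.003]
force: [0.0, 0.5, -0.3]
finger_gap: 0.0637
```

```bash
python3 - <<'E'
from h import *
s=st();im,p=snap('wrist','w5.png',1.2)
print(w2px(p,[(.5556,.1529,.004)]),{k:np.round(v,3).tolist() for k,v in p.items() if k in('rvec','tvec')})
E
```

```text
{'t': 9.225, 'joint_pos': [0.0433, 0.0991, 1.7302, -0.0006, 1.3143, -0.1025], 'tcp_pos': [0.5521, 0.1024, 0.1597], 'eef_rot': [-2.0528, -2.3767, 0.0028], 'force': [0.0054, 0.4631, -0.2967], 'finger_gap': 0.0637}
[[257.70945574 113.29372987]] {'rvec': [-2.866, -0.209, -0.026], 'tvec': [-0.561, -0.005, 0.352]}
```

View pics/w5.png

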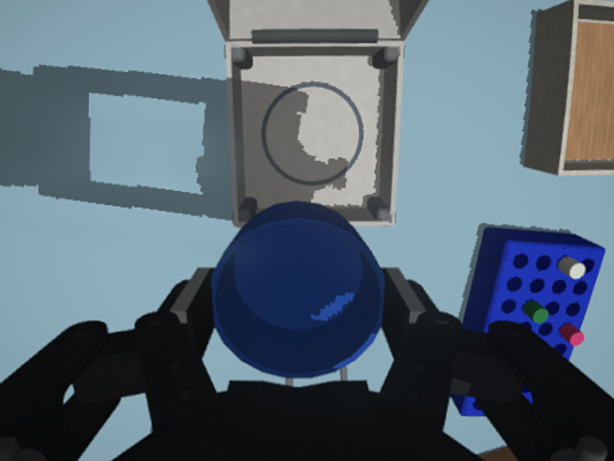

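Emit:
arm_command --targets '[{"tx":0.35,"ty":2,"tz":0,"ax":0,"ay":0,"az":0,"gripper":0.6},{"tx":0.35,"ty":2.1,"tz":0,"ax":0,"ay":0,"az":0,"gripper":0.6},{"tx":0,"ty":0,"tz":-4,"ax":0,"ay":0,"az":0,"gripper":0.6},{"tx":0,"ty":0,"tz":-4,"ax":0,"ay":0,"az":0,"gripper":0.6},{"tx":0,"ty":0,"tz":-4,"ax":0,"ay":0,"az":0,"gripper":0.6},{"tx":0,"ty":0,"tz":-3,"ax":0,"ay":0,"az":0,"gripper":0.6},{"tx":0,"ty":0,"tz":-1.5,"ax":0,"ay":0,"az":0,"gripper":0.6},{"tx":0,"ty":0,"tz":-0.4,"ax":0,"ay":0,"az":0,"gripper":0.6},{"tx":0,"ty":0,"tz":0,"ax":0,"ay":0,"az":0,"gripper":0.6},{"tx":0,"ty":0,"tz":0,"ax":0,"ay":0,"az":0,"gripper":0.6}]'

```text
t: 10.52
tcp_pos: [0.5613, 0.1439, -0.0066]
eef_rot: [2.053, 2.375, 0.003]
force: [-0.8, -0.5, -0.0]
finger_gap: 0.064
```

Emit:
arm_command --targets '[{"tx":0,"ty":0,"tz":-0.3,"ax":0,"ay":0,"az":0,"gripper":0.6},{"tx":0,"ty":0,"tz":-0.3,"ax":0,"ay":0,"az":0,"gripper":0.6},{"tx":0,"ty":0,"tz":0,"ax":0,"ay":0,"az":0,"gripper":0.6},{"tx":0,"ty":0,"tz":0,"ax":0,"ay":0,"az":0,"gripper":0.6}]'

```text
t: 11.02
tcp_pos: [0.5604, 0.1438, -0.0136]
eef_rot: [2.054, 2.376, 0.001]
force: [-1.3, 0.5, 4.5]
finger_gap: 0.0643
```

Emit:
arm_command --targets '[{"tx":0,"ty":0,"tz":0.1,"ax":0,"ay":0,"az":0,"gripper":0.88},{"tx":0,"ty":0,"tz":0,"ax":0,"ay":0,"az":0,"gripper":0.88},{"tx":0,"ty":0,"tz":0,"ax":0,"ay":0,"az":0,"gripper":0.88},{"tx":0,"ty":0,"tz":3,"ax":0,"ay":0,"az":0,"gripper":0.88},{"tx":0,"ty":0,"tz":5,"ax":0,"ay":0,"az":0,"gripper":0.88},{"tx":0,"ty":-1,"tz":5,"ax":0,"ay":0,"az":0,"gripper":0.88},{"tx":0,"ty":-3,"tz":2,"ax":0,"ay":0,"az":0,"gripper":0.88},{"tx":0,"ty":0,"tz":0,"ax":0,"ay":0,"az":0,"gripper":0.88},{"tx":0,"ty":0,"tz":0,"ax":0,"ay":0,"az":0,"gripper":0.88}]'

```text
t: 12.15
tcp_pos: [0.5593, 0.1039, 0.1359]
eef_rot: [-2.054, -2.375, 0.001]
force: [-1.4, 0.2, 0.1]
finger_gap: 0.0753
```

```bash
cat >> h.py <<'E'
def ring(im,p,guess,z,r,lo=.7,hi=1.3):
    """centre of rim circle of the cup mask top: refine by fitting hull outline in world plane"""
E
python3 - <<'E'
from h import *
s=st(); im,p=snap('wrist','w6.png',1.0)
h=hull(p,'a',(.56,.143),.004).reshape(-1,2); c,q=cup(im,p,'a',(*(h.min(0)-20),*(h.max(0)+20)),.004); print('a',c,q)
E
```

```text
{'t': 12.15, 'joint_pos': [0.0448, 0.1376, 1.7345, 0.0005, 1.2709, -0.1001], 'tcp_pos': [0.5593, 0.1039, 0.1359], 'eef_rot': [-2.0541, -2.3753, 0.001], 'force': [-1.3737, 0.1871, 0.0879], 'finger_gap': 0.0753}
a [0.55987929 0.15214589] 0.42046721359631967
```

View pics/w6.png

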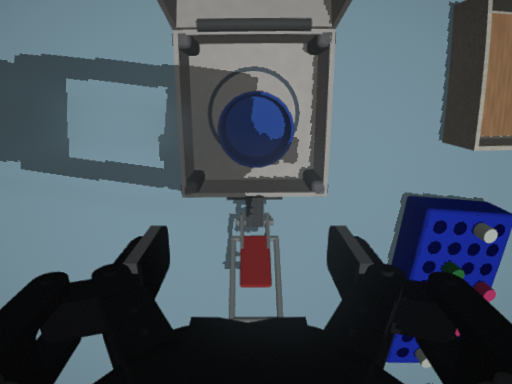

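```bash
python3 - <<'E'
from h import *
im=cv2.cvtColor(cv2.imread('pics/w6.png'),cv2.COLOR_BGR2RGB); p=eyes.camera_params('wrist')
hsv=cv2.cvtColor(im,cv2.COLOR_RGB2HSV)
for x,y in [(268,120),(240,135),(230,120),(256,95),(256,164),(222,128),(200,120)]: print((x,y),im[y,x],hsv[y,x])
m=((hsv[...,0]>105)&(hsv[...,0]<128)&(hsv[...,1]>130)).astype(np.uint8); m[:, :200]=0; m[:,310:]=0; m[:80]=0;m[180:]=0
ys,xs=np.where(cv2.morphologyEx(m,cv2.MORPH_OPEN,np.ones((3,3)))>0); h=cv2.convexHull(np.c_[xs,ys].astype(np.float32)); print(cen(h),cv2.boundingRect(h))
c=np.array([.56,.143])
for _ in range(10):
    e=cen(h)-cen(hull(p,'a',c,.004)); c=c+(px2w(p,cen(h)+e,.03)-px2w(p,cen(h),.03))[0][:2]
print(c,cv2.contourArea(h)/cv2.contourArea(hull(p,'a',c,.004)))
E
```

```text
(268, 120) [ 42  70 136] [111 176 136]
(240, 135) [30 41 72] [112 149  72]
(230, 120) [29 40 71] [112 151  71]
(256, 95) [25 31 54] [114 137  54]
(256, 164) [29 38 63] [112 138  63]
(222, 128) [29 35 53] [113 115  53]
(200, 120) [75 76 77] [105   7  77]
[256.48638316 126.36602234] (220, 92, 74, 75)
[0.56071599 0.1459443 ] 0.8203861249736619
```

Emit:
arm_command --targets '[{"tx":0.1,"ty":-4.6,"tz":1,"ax":0,"ay":0,"az":0,"gripper":0.9},{"tx":0.1,"ty":-4.6,"tz":1,"ax":0,"ay":0,"az":0,"gripper":0.9},{"tx":0.2,"ty":-4.6,"tz":0,"ax":0,"ay":0,"az":0,"gripper":0.9},{"tx":0.1,"ty":-4.6,"tz":0,"ax":0,"ay":0,"az":0,"gripper":0.9},{"tx":0.2,"ty":-4.6,"tz":0,"ax":0,"ay":0,"az":0,"gripper":0.9},{"tx":0.1,"ty":-4.6,"tz":0,"ax":0,"ay":0,"az":0,"gripper":0.9},{"tx":0.2,"ty":-4.6,"tz":-1,"ax":0,"ay":0,"az":0,"gripper":0.9},{"tx":0.1,"ty":-4.6,"tz":-1,"ax":0,"ay":0,"az":0,"gripper":0.9},{"tx":0,"ty":0,"tz":0,"ax":0,"ay":0,"az":0,"gripper":0.9},{"tx":0,"ty":0,"tz":0,"ax":0,"ay":0,"az":0,"gripper":0.9}]'

```text
t: 13.45
tcp_pos: [0.5705, -0.263, 0.1354]
eef_rot: [-2.052, -2.375, -0.0]
force: [0.9, 1.0, -0.5]
finger_gap: 0.077
```

```bash
sed -i 's/(hsv\[...,1\]>125)/(hsv[...,1]>100)/; s/hsv\[...,1\]>150/hsv[...,1]>100/; s/(hsv\[...,2\]>25)/(hsv[...,2]>15)/' h.py; python3 - <<'E'
from h import *
st(); wcups('bc',pad=15)
E
```

```text
{'t': 13.45, 'joint_pos': [-0.5577, 0.2762, 1.5738, 0.0006, 1.2943, -0.7034], 'tcp_pos': [0.5705, -0.263, 0.1354], 'eef_rot': [-2.0522, -2.3748, -0.0003], 'force': [0.8836, 0.991, -0.5372], 'finger_gap': 0.077}
wrist b [ 0.5707 -0.2234] 0.93
wrist c [ 0.5888 -0.3356] 0.91
```

Emit:
arm_command --targets '[{"tx":0,"ty":2,"tz":0,"ax":0,"ay":0,"az":0,"gripper":1},{"tx":0,"ty":1.96,"tz":0,"ax":0,"ay":0,"az":0,"gripper":1},{"tx":0,"ty":0,"tz":-4,"ax":0,"ay":0,"az":0,"gripper":1},{"tx":0,"ty":0,"tz":-4,"ax":0,"ay":0,"az":0,"gripper":1},{"tx":0,"ty":0,"tz":-3,"ax":0,"ay":0,"az":0,"gripper":1},{"tx":0,"ty":0,"tz":-1.7,"ax":0,"ay":0,"az":0,"gripper":1},{"tx":0,"ty":0,"tz":0,"ax":0,"ay":0,"az":0,"gripper":1},{"tx":0,"ty":0,"tz":0,"ax":0,"ay":0,"az":0,"gripper":1}]'

```text
t: 14.5
tcp_pos: [0.5722, -0.2248, 0.0115]
eef_rot: [2.052, 2.375, 0.001]
force: [-0.2, -0.3, 0.5]
finger_gap: 0.0852
```

```bash
python3 - <<'E'
from h import *
st(); wcups('b',pad=25)
E
```

```text
{'t': 14.5, 'joint_pos': [-0.5026, 0.3854, 1.69, 0.0001, 1.0637, -0.6484], 'tcp_pos': [0.5722, -0.2248, 0.0115], 'eef_rot': [2.0523, 2.3755, 0.0009], 'force': [-0.1756, -0.316, 0.5264], 'finger_gap': 0.0852}
wrist b [ 0.5706 -0.2239] 0.95
```

Emit:
arm_command --targets '[{"tx":-0.15,"ty":0.1,"tz":-0.3,"ax":0,"ay":0,"az":0,"gripper":1},{"tx":0,"ty":0,"tz":0,"ax":0,"ay":0,"az":0,"gripper":1},{"tx":0,"ty":0,"tz":0,"ax":0,"ay":0,"az":0,"gripper":0.5},{"tx":0,"ty":0,"tz":0,"ax":0,"ay":0,"az":0,"gripper":0.5},{"tx":0,"ty":0,"tz":0,"ax":0,"ay":0,"az":0,"gripper":0.5},{"tx":0,"ty":0,"tz":0,"ax":0,"ay":0,"az":0,"gripper":0.5}]'

```text
t: 15.3
tcp_pos: [0.5695, -0.2237, 0.0069]
eef_rot: [-2.054, -2.377, -0.0]
force: [-0.8, -0.6, 0.1]
finger_gap: 0.0428
```

Emit:
arm_command --targets '[{"tx":0,"ty":0,"tz":5,"ax":0,"ay":0,"az":0,"gripper":0.67},{"tx":-3.5,"ty":-2.8,"tz":3,"ax":0,"ay":0,"az":0,"gripper":0.67},{"tx":-3.5,"ty":-2.8,"tz":0,"ax":0,"ay":0,"az":0,"gripper":0.67},{"tx":0,"ty":0,"tz":-4,"ax":0,"ay":0,"az":0,"gripper":0.67},{"tx":0,"ty":0,"tz":-4,"ax":0,"ay":0,"az":0,"gripper":0.67},{"tx":0,"ty":0,"tz":-2,"ax":0,"ay":0,"az":0,"gripper":0.67},{"tx":0,"ty":0,"tz":-0.8,"ax":0,"ay":0,"az":0,"gripper":0.67},{"tx":0,"ty":0,"tz":0,"ax":0,"ay":0,"az":0,"gripper":0.67},{"tx":0,"ty":0,"tz":0,"ax":0,"ay":0,"az":0,"gripper":0.67}]'

```text
t: 16.42
tcp_pos: [0.5007, -0.2804, -0.0196]
eef_rot: [2.052, 2.375, 0.0]
force: [1.0, 0.4, -0.1]
finger_gap: 0.0571
```

Emit:
arm_command --targets '[{"tx":0,"ty":0,"tz":-0.4,"ax":0,"ay":0,"az":0,"gripper":0.67},{"tx":0,"ty":0,"tz":-0.4,"ax":0,"ay":0,"az":0,"gripper":0.67},{"tx":0,"ty":0,"tz":0,"ax":0,"ay":0,"az":0,"gripper":0.67}]'

```text
t: 16.8
tcp_pos: [0.4991, -0.2794, -0.0295]
eef_rot: [-2.054, -2.376, 0.0]
force: [0.6, 0.0, 0.9]
finger_gap: 0.0573
```

Emit:
arm_command --targets '[{"tx":0,"ty":0,"tz":-0.3,"ax":0,"ay":0,"az":0,"gripper":0.67},{"tx":0,"ty":0,"tz":-0.3,"ax":0,"ay":0,"az":0,"gripper":0.67},{"tx":0,"ty":0,"tz":0,"ax":0,"ay":0,"az":0,"gripper":0.67}]'

```text
t: 17.18
tcp_pos: [0.4992, -0.2795, -0.0355]
eef_rot: [-2.054, -2.376, 0.0]
force: [0.1, 0.2, 0.2]
finger_gap: 0.0574
```

Emit:
arm_command --targets '[{"tx":0,"ty":0,"tz":-0.2,"ax":0,"ay":0,"az":0,"gripper":0.67},{"tx":0,"ty":0,"tz":-0.2,"ax":0,"ay":0,"az":0,"gripper":0.67},{"tx":0,"ty":0,"tz":0,"ax":0,"ay":0,"az":0,"gripper":0.67}]'

```text
t: 17.55
tcp_pos: [0.4993, -0.2796, -0.0393]
eef_rot: [-2.054, -2.376, -0.0]
force: [0.1, 0.4, 0.2]
finger_gap: 0.0576
```

Emit:
arm_command --targets '[{"tx":0,"ty":0,"tz":-0.2,"ax":0,"ay":0,"az":0,"gripper":0.67},{"tx":0,"ty":0,"tz":-0.2,"ax":0,"ay":0,"az":0,"gripper":0.67},{"tx":0,"ty":0,"tz":0,"ax":0,"ay":0,"az":0,"gripper":0.67}]'

```text
t: 17.92
tcp_pos: [0.4997, -0.2799, -0.0409]
eef_rot: [-2.054, -2.377, 0.0]
force: [-7.3, 5.1, 18.4]
finger_gap: 0.0571
```

Emit:
arm_command --targets '[{"tx":0,"ty":0,"tz":-0.2,"ax":0,"ay":0,"az":0,"gripper":0.67},{"tx":0,"ty":0,"tz":-0.2,"ax":0,"ay":0,"az":0,"gripper":0.67},{"tx":0,"ty":0,"tz":0,"ax":0,"ay":0,"az":0,"gripper":0.67}]'

```text
t: 18.3
tcp_pos: [0.4998, -0.2799, -0.0411]
eef_rot: [-2.053, -2.376, 0.001]
force: [-20.0, 13.4, 51.0]
finger_gap: 0.0572
```

Emit:
arm_command --targets '[{"tx":0,"ty":0,"tz":4,"ax":0,"ay":0,"az":0,"gripper":1},{"tx":0,"ty":0,"tz":5,"ax":0,"ay":0,"az":0,"gripper":1},{"tx":3.5,"ty":2.8,"tz":1,"ax":0,"ay":0,"az":0,"gripper":1},{"tx":3.6,"ty":2.8,"tz":0,"ax":0,"ay":0,"az":0,"gripper":1},{"tx":0,"ty":0,"tz":-3,"ax":0,"ay":0,"az":0,"gripper":1},{"tx":0,"ty":0,"tz":-2,"ax":0,"ay":0,"az":0,"gripper":1},{"tx":0,"ty":0,"tz":0,"ax":0,"ay":0,"az":0,"gripper":1},{"tx":0,"ty":0,"tz":0,"ax":0,"ay":0,"az":0,"gripper":1}]'

```text
t: 19.3
tcp_pos: [0.5705, -0.2243, 0.0033]
eef_rot: [2.055, 2.376, 0.0]
force: [0.7, 0.3, -0.1]
finger_gap: 0.0857
```

```bash
python3 - <<'E'
from h import *
st(); wcups('b',pad=25)
E
```

```text
{'t': 19.3, 'joint_pos': [-0.5032, 0.3949, 1.6953, -0.0, 1.051, -0.6476], 'tcp_pos': [0.5705, -0.2243, 0.0033], 'eef_rot': [2.0551, 2.3757, 0.0001], 'force': [0.6685, 0.2647, -0.1284], 'finger_gap': 0.0857}
wrist b [ 0.5706 -0.2238] 0.96
```

Aligned. Lower 1.2 cm, grip, lift.

Emit:
arm_command --targets '[{"tx":0,"ty":0.05,"tz":-0.6,"ax":0,"ay":0,"az":0,"gripper":1},{"tx":0,"ty":0,"tz":-0.6,"ax":0,"ay":0,"az":0,"gripper":1},{"tx":0,"ty":0,"tz":0,"ax":0,"ay":0,"az":0,"gripper":1},{"tx":0,"ty":0,"tz":0,"ax":0,"ay":0,"az":0,"gripper":0.5},{"tx":0,"ty":0,"tz":0,"ax":0,"ay":0,"az":0,"gripper":0.5},{"tx":0,"ty":0,"tz":0,"ax":0,"ay":0,"az":0,"gripper":0.5},{"tx":0,"ty":0,"tz":0,"ax":0,"ay":0,"az":0,"gripper":0.5}]'

```text
t: 20.23
tcp_pos: [0.5712, -0.2236, -0.0084]
eef_rot: [2.053, 2.376, 0.0]
force: [0.2, -0.7, 5.1]
finger_gap: 0.0534
```

Emit:
arm_command --targets '[{"tx":0,"ty":0,"tz":5,"ax":0,"ay":0,"az":0,"gripper":0.5},{"tx":0,"ty":0,"tz":6,"ax":0,"ay":0,"az":0,"gripper":0.5},{"tx":0,"ty":4,"tz":5,"ax":0,"ay":0,"az":0,"gripper":0.5},{"tx":-0.2,"ty":4.5,"tz":0,"ax":0,"ay":0,"az":0,"gripper":0.5},{"tx":-0.2,"ty":4.5,"tz":0,"ax":0,"ay":0,"az":0,"gripper":0.5},{"tx":-0.2,"ty":4.5,"tz":0,"ax":0,"ay":0,"az":0,"gripper":0.5},{"tx":-0.2,"ty":4.5,"tz":0,"ax":0,"ay":0,"az":0,"gripper":0.5},{"tx":-0.2,"ty":4.5,"tz":0,"ax":0,"ay":0,"az":0,"gripper":0.5},{"tx":-0.1,"ty":3.4,"tz":0,"ax":0,"ay":0,"az":0,"gripper":0.5},{"tx":0,"ty":0,"tz":0,"ax":0,"ay":0,"az":0,"gripper":0.5},{"tx":0,"ty":0,"tz":0,"ax":0,"ay":0,"az":0,"gripper":0.5}]'

```text
t: 21.6
tcp_pos: [0.5592, 0.0745, 0.1493]
eef_rot: [-2.054, -2.377, 0.001]
force: [-0.4, -0.9, -0.8]
finger_gap: 0.0535
```

```bash
cat >> h.py <<'E'
def at(k,c,z0,cam='wrist',pad=15,fn=None):
    p=eyes.camera_params(cam); im=eyes.grab_frame(cam)
    if fn: cv2.imwrite('pics/'+fn,cv2.cvtColor(im,cv2.COLOR_RGB2BGR))
    h=hull(p,k,c,z0).reshape(-1,2); r=cup(im,p,k,(*np.maximum(h.min(0)-pad,0),*(h.max(0)+pad)),z0); print(k,np.round(r[0],4),round(r[1],2)); return r
E
python3 - <<'E'
from h import *
s=st(); at('a',(.5605,.144),.004,fn='w7.png'); x=s['tcp_pos']; at('b',x[:2],x[2]+.0084,pad=20)
E
```

```text
{'t': 21.6, 'joint_pos': [-0.0071, 0.1133, 1.7351, -0.0005, 1.294, -0.1526], 'tcp_pos': [0.5592, 0.0745, 0.1493], 'eef_rot': [-2.0537, -2.377, 0.0013], 'force': [-0.4055, -0.8811, -0.7953], 'finger_gap': 0.0535}
a [0.5607 0.1433] 0.96
b [0.5598 0.0734] 0.96
```

Emit:
arm_command --targets '[{"tx":0,"ty":3.5,"tz":0,"ax":0,"ay":0,"az":0,"gripper":0.5},{"tx":0.1,"ty":3.5,"tz":0,"ax":0,"ay":0,"az":0,"gripper":0.5},{"tx":0,"ty":0,"tz":-4,"ax":0,"ay":0,"az":0,"gripper":0.5},{"tx":0,"ty":0,"tz":-4,"ax":0,"ay":0,"az":0,"gripper":0.5},{"tx":0,"ty":0,"tz":-2.5,"ax":0,"ay":0,"az":0,"gripper":0.5},{"tx":0,"ty":0,"tz":0,"ax":0,"ay":0,"az":0,"gripper":0.5},{"tx":0,"ty":0,"tz":0,"ax":0,"ay":0,"az":0,"gripper":0.5}]'

```text
t: 22.58
tcp_pos: [0.5616, 0.1443, 0.0459]
eef_rot: [2.055, 2.375, 0.002]
force: [0.1, 0.1, -0.4]
finger_gap: 0.0536
```

```bash
python3 - <<'E'
from h import *
s=st(); x=s['tcp_pos']; at('b',x[:2],x[2]+.0084,pad=20,fn='w8.png'); at('a',(.5607,.1433),.004,pad=25)
E
```

```text
{'t': 22.575, 'joint_pos': [0.1155, 0.2646, 1.7706, -0.0, 1.1048, -0.0287], 'tcp_pos': [0.5616, 0.1443, 0.0459], 'eef_rot': [2.0549, 2.3749, 0.0018], 'force': [0.0947, 0.0838, -0.4497], 'finger_gap': 0.0536}
b [0.562  0.1436] 0.97
a [0.5579 0.154 ] 0.55
```

Emit:
arm_command --targets '[{"tx":-0.12,"ty":0,"tz":-1.5,"ax":0,"ay":0,"az":0,"gripper":0.5},{"tx":0,"ty":0,"tz":-1.5,"ax":0,"ay":0,"az":0,"gripper":0.5},{"tx":0,"ty":0,"tz":-1,"ax":0,"ay":0,"az":0,"gripper":0.5},{"tx":0,"ty":0,"tz":0,"ax":0,"ay":0,"az":0,"gripper":0.5},{"tx":0,"ty":0,"tz":0,"ax":0,"ay":0,"az":0,"gripper":0.5}]'

```text
t: 23.3
tcp_pos: [0.5594, 0.1449, 0.0047]
eef_rot: [-2.054, -2.377, 0.0]
force: [-0.8, -0.2, -0.1]
finger_gap: 0.0536
```

Emit:
arm_command --targets '[{"tx":0,"ty":0,"tz":-0.3,"ax":0,"ay":0,"az":0,"gripper":0.5},{"tx":0,"ty":0,"tz":-0.2,"ax":0,"ay":0,"az":0,"gripper":0.5},{"tx":0,"ty":0,"tz":0,"ax":0,"ay":0,"az":0,"gripper":0.5}]'

```text
t: 23.68
tcp_pos: [0.5599, 0.145, 0.0016]
eef_rot: [2.054, 2.376, 0.001]
force: [-4.1, -1.1, 10.5]
finger_gap: 0.0535
```

Emit:
arm_command --targets '[{"tx":0,"ty":0,"tz":0.3,"ax":0,"ay":0,"az":0,"gripper":0.8},{"tx":0,"ty":0,"tz":0.3,"ax":0,"ay":0,"az":0,"gripper":0.8},{"tx":0,"ty":0,"tz":2,"ax":0,"ay":0,"az":0,"gripper":0.8},{"tx":0,"ty":0,"tz":5,"ax":0,"ay":0,"az":0,"gripper":0.8},{"tx":0,"ty":-2,"tz":5,"ax":0,"ay":0,"az":0,"gripper":0.8},{"tx":0,"ty":-3,"tz":2,"ax":0,"ay":0,"az":0,"gripper":0.8},{"tx":0,"ty":0,"tz":0,"ax":0,"ay":0,"az":0,"gripper":0.8},{"tx":0,"ty":0,"tz":0,"ax":0,"ay":0,"az":0,"gripper":0.8}]'

```text
t: 24.68
tcp_pos: [0.5589, 0.0951, 0.1457]
eef_rot: [-2.055, -2.376, -0.0]
force: [0.3, 0.1, -0.3]
finger_gap: 0.0684
```

```bash
python3 - <<'E'
from h import *
s=st(); at('b',(.5607,.1433),.010,fn='w9.png'); at('a',(.5607,.1433),.004)
E
```

```text
{'t': 24.675, 'joint_pos': [0.0292, 0.1228, 1.7316, 0.0005, 1.2874, -0.1157], 'tcp_pos': [0.5589, 0.0951, 0.1457], 'eef_rot': [-2.0546, -2.3759, -0.0002], 'force': [0.2688, 0.1261, -0.2953], 'finger_gap': 0.0684}
b [0.5605 0.1447] 0.96
a [0.5603 0.1439] 0.94
```

Emit:
arm_command --targets '[{"tx":0.3,"ty":-4.5,"tz":1,"ax":0,"ay":0,"az":0,"gripper":0.8},{"tx":0.3,"ty":-4.5,"tz":1,"ax":0,"ay":0,"az":0,"gripper":0.8},{"tx":0.3,"ty":-4.5,"tz":0,"ax":0,"ay":0,"az":0,"gripper":0.8},{"tx":0.3,"ty":-4.5,"tz":0,"ax":0,"ay":0,"az":0,"gripper":0.8},{"tx":0.3,"ty":-4.5,"tz":0,"ax":0,"ay":0,"az":0,"gripper":0.8},{"tx":0.3,"ty":-4.5,"tz":0,"ax":0,"ay":0,"az":0,"gripper":0.8},{"tx":0.3,"ty":-4.5,"tz":0,"ax":0,"ay":0,"az":0,"gripper":0.8},{"tx":0.3,"ty":-4.5,"tz":0,"ax":0,"ay":0,"az":0,"gripper":0.8},{"tx":0.3,"ty":-4.5,"tz":-1,"ax":0,"ay":0,"az":0,"gripper":0.8},{"tx":0.3,"ty":-4.5,"tz":-1,"ax":0,"ay":0,"az":0,"gripper":0.8},{"tx":0,"ty":-1,"tz":0,"ax":0,"ay":0,"az":0,"gripper":0.8},{"tx":0,"ty":0,"tz":0,"ax":0,"ay":0,"az":0,"gripper":0.8}]'

```text
t: 26.28
tcp_pos: [0.589, -0.3645, 0.1444]
eef_rot: [-2.053, -2.375, -0.0]
force: [0.3, -0.5, -0.5]
finger_gap: 0.0682
```

```bash
python3 - <<'E'
from h import *
s=st(); wcups('cd',pad=18)
E
```

```text
{'t': 26.275, 'joint_pos': [-0.6681, 0.4169, 1.3779, 0.0004, 1.3491, -0.8131], 'tcp_pos': [0.589, -0.3645, 0.1444], 'eef_rot': [-2.0533, -2.3747, -0.0005], 'force': [0.3244, -0.456, -0.4612], 'finger_gap': 0.0682}
wrist c [ 0.5885 -0.3346] 0.91
wrist d [ 0.4142 -0.244 ] 0.25
```

Emit:
arm_command --targets '[{"tx":0,"ty":1.5,"tz":0,"ax":0,"ay":0,"az":0,"gripper":0.8},{"tx":0,"ty":1.5,"tz":-2,"ax":0,"ay":0,"az":0,"gripper":0.8},{"tx":0,"ty":0,"tz":-4,"ax":0,"ay":0,"az":0,"gripper":0.8},{"tx":0,"ty":0,"tz":-4,"ax":0,"ay":0,"az":0,"gripper":0.8},{"tx":0,"ty":0,"tz":-2.5,"ax":0,"ay":0,"az":0,"gripper":0.8},{"tx":0,"ty":0,"tz":0,"ax":0,"ay":0,"az":0,"gripper":0.8},{"tx":0,"ty":0,"tz":0,"ax":0,"ay":0,"az":0,"gripper":0.8}]'

```text
t: 27.2
tcp_pos: [0.5905, -0.3345, 0.0225]
eef_rot: [2.052, 2.376, 0.001]
force: [-0.4, -0.1, 0.8]
finger_gap: 0.0684
```

```bash
python3 - <<'E'
from h import *
s=st(); GUESS['c']=(.5885,-.3346); wcups('c',pad=20)
E
```

```text
{'t': 27.2, 'joint_pos': [-0.6316, 0.5043, 1.5022, 0.0002, 1.133, -0.7782], 'tcp_pos': [0.5905, -0.3345, 0.0225], 'eef_rot': [2.0515, 2.3765, 0.0006], 'force': [-0.4473, -0.0553, 0.8213], 'finger_gap': 0.0684}
wrist c [ 0.5886 -0.335 ] 0.95
```

Emit:
arm_command --targets '[{"tx":-0.15,"ty":-0.05,"tz":-1,"ax":0,"ay":0,"az":0,"gripper":0.8},{"tx":0,"ty":0,"tz":-1.1,"ax":0,"ay":0,"az":0,"gripper":0.8},{"tx":0,"ty":0,"tz":0,"ax":0,"ay":0,"az":0,"gripper":0.8},{"tx":0,"ty":0,"tz":0,"ax":0,"ay":0,"az":0,"gripper":0.35},{"tx":0,"ty":0,"tz":0,"ax":0,"ay":0,"az":0,"gripper":0.35},{"tx":0,"ty":0,"tz":0,"ax":0,"ay":0,"az":0,"gripper":0.35},{"tx":0,"ty":0,"tz":0,"ax":0,"ay":0,"az":0,"gripper":0.35}]'

```text
t: 28.12
tcp_pos: [0.5883, -0.336, 0.0003]
eef_rot: [2.054, 2.376, 0.0]
force: [0.9, -0.3, 1.6]
finger_gap: 0.0436
```

Emit:
arm_command --targets '[{"tx":0,"ty":0,"tz":5,"ax":0,"ay":0,"az":0,"gripper":0.35},{"tx":0,"ty":2,"tz":6,"ax":0,"ay":0,"az":0,"gripper":0.35},{"tx":0,"ty":4,"tz":6,"ax":0,"ay":0,"az":0,"gripper":0.35},{"tx":-0.4,"ty":4.5,"tz":0,"ax":0,"ay":0,"az":0,"gripper":0.35},{"tx":-0.4,"ty":4.5,"tz":0,"ax":0,"ay":0,"az":0,"gripper":0.35},{"tx":-0.4,"ty":4.5,"tz":0,"ax":0,"ay":0,"az":0,"gripper":0.35},{"tx":-0.4,"ty":4.5,"tz":0,"ax":0,"ay":0,"az":0,"gripper":0.35},{"tx":-0.4,"ty":4.5,"tz":0,"ax":0,"ay":0,"az":0,"gripper":0.35},{"tx":-0.4,"ty":4.5,"tz":0,"ax":0,"ay":0,"az":0,"gripper":0.35},{"tx":-0.4,"ty":4.5,"tz":0,"ax":0,"ay":0,"az":0,"gripper":0.35},{"tx":0,"ty":3,"tz":0,"ax":0,"ay":0,"az":0,"gripper":0.35},{"tx":0,"ty":0,"tz":0,"ax":0,"ay":0,"az":0,"gripper":0.35}]'

```text
t: 29.62
tcp_pos: [0.5592, 0.0658, 0.1607]
eef_rot: [-2.05, -2.38, 0.0]
force: [-0.5, -0.1, -1.1]
finger_gap: 0.0434
```

```bash
python3 - <<'E'
from h import *
s=st(); x=s['tcp_pos'];at('b',(.5605,.1447),.010); at('c',x[:2],x[2]-.0003,pad=20)
for k in 'd': wcups('d','top',10);wcups('d','scene',10)
E
```

```text
{'t': 29.625, 'joint_pos': [-0.0231, 0.1005, 1.7268, 0.0003, 1.3151, -0.1717], 'tcp_pos': [0.5592, 0.0658, 0.1607], 'eef_rot': [-2.0501, -2.3795, 0.0004], 'force': [-0.5405, -0.1055, -1.1269], 'finger_gap': 0.0434}
b [0.5604 0.1446] 0.96
c [0.5598 0.0649] 0.95
top d [ 0.404  -0.2307] 0.16
scene d [ 0.3995 -0.2421] 0.76
```

Emit:
arm_command --targets '[{"tx":0,"ty":4,"tz":0,"ax":0,"ay":0,"az":0,"gripper":0.35},{"tx":0,"ty":3.9,"tz":0,"ax":0,"ay":0,"az":0,"gripper":0.35},{"tx":0,"ty":0,"tz":-4,"ax":0,"ay":0,"az":0,"gripper":0.35},{"tx":0,"ty":0,"tz":-4,"ax":0,"ay":0,"az":0,"gripper":0.35},{"tx":0,"ty":0,"tz":-1.5,"ax":0,"ay":0,"az":0,"gripper":0.35},{"tx":0,"ty":0,"tz":0,"ax":0,"ay":0,"az":0,"gripper":0.35},{"tx":0,"ty":0,"tz":0,"ax":0,"ay":0,"az":0,"gripper":0.35},{"tx":0,"ty":0,"tz":0,"ax":0,"ay":0,"az":0,"gripper":0.35}]'

```text
t: 30.82
tcp_pos: [0.5613, 0.1427, 0.0679]
eef_rot: [2.053, 2.375, 0.004]
force: [0.3, 1.0, -0.7]
finger_gap: 0.0436
```

```bash
python3 - <<'E'
from h import *
s=st(); x=s['tcp_pos']; at('c',x[:2],x[2]-.0003,pad=20)
E
```

```text
{'t': 30.825, 'joint_pos': [0.1129, 0.2332, 1.7621, -0.0, 1.1431, -0.032], 'tcp_pos': [0.5613, 0.1427, 0.0679], 'eef_rot': [2.0533, 2.3748, 0.0037], 'force': [0.2954, 0.9892, -0.6949], 'finger_gap': 0.0436}
c [0.5616 0.1432] 0.96
```

Emit:
arm_command --targets '[{"tx":-0.1,"ty":0.13,"tz":-1,"ax":0,"ay":0,"az":0,"gripper":0.35},{"tx":0,"ty":0,"tz":-2,"ax":0,"ay":0,"az":0,"gripper":0.35},{"tx":0,"ty":0,"tz":-1.6,"ax":0,"ay":0,"az":0,"gripper":0.35},{"tx":0,"ty":0,"tz":0,"ax":0,"ay":0,"az":0,"gripper":0.35},{"tx":0,"ty":0,"tz":0,"ax":0,"ay":0,"az":0,"gripper":0.35}]'

```text
t: 31.5
tcp_pos: [0.5584, 0.144, 0.0196]
eef_rot: [-2.054, -2.376, 0.001]
force: [0.3, 0.2, -0.3]
finger_gap: 0.0437
```

Emit:
arm_command --targets '[{"tx":0,"ty":0,"tz":-0.3,"ax":0,"ay":0,"az":0,"gripper":0.35},{"tx":0,"ty":0,"tz":-0.2,"ax":0,"ay":0,"az":0,"gripper":0.35},{"tx":0,"ty":0,"tz":0,"ax":0,"ay":0,"az":0,"gripper":0.35}]'

```text
t: 31.88
tcp_pos: [0.5592, 0.1441, 0.0162]
eef_rot: [2.054, 2.377, 0.001]
force: [-2.3, 0.3, 6.3]
finger_gap: 0.0436
```

Emit:
arm_command --targets '[{"tx":0,"ty":0,"tz":0.3,"ax":0,"ay":0,"az":0,"gripper":0.7},{"tx":0,"ty":0,"tz":0.3,"ax":0,"ay":0,"az":0,"gripper":0.7},{"tx":0,"ty":0,"tz":2,"ax":0,"ay":0,"az":0,"gripper":0.7},{"tx":0,"ty":0,"tz":5,"ax":0,"ay":0,"az":0,"gripper":0.7},{"tx":0,"ty":-2,"tz":5,"ax":0,"ay":0,"az":0,"gripper":0.7},{"tx":0,"ty":-3,"tz":2,"ax":0,"ay":0,"az":0,"gripper":0.7},{"tx":0,"ty":0,"tz":0,"ax":0,"ay":0,"az":0,"gripper":0.7},{"tx":0,"ty":0,"tz":0,"ax":0,"ay":0,"az":0,"gripper":0.7}]'

```text
t: 32.88
tcp_pos: [0.5584, 0.0944, 0.1611]
eef_rot: [-2.055, -2.376, -0.0]
force: [0.4, 0.1, 0.1]
finger_gap: 0.0598
```

```bash
python3 - <<'E'
from h import *
s=st(); at('b',(.5607,.1433),.010,fn='w10.png'); at('c',(.5607,.1433),.016); at('a',(.5607,.1433),.004)
E
```

```text
{'t': 32.875, 'joint_pos': [0.0279, 0.1076, 1.7184, 0.0005, 1.3158, -0.117], 'tcp_pos': [0.5584, 0.0944, 0.1611], 'eef_rot': [-2.0546, -2.376, -0.0004], 'force': [0.4407, 0.0562, 0.0771], 'finger_gap': 0.0598}
b [0.5598 0.1448] 0.96
c [0.5602 0.146 ] 0.89
a [0.5602 0.1437] 0.94
```

Emit:
arm_command --targets '[{"tx":-1.5,"ty":-4,"tz":1,"ax":0,"ay":0,"az":0,"gripper":0.7},{"tx":-1.5,"ty":-4,"tz":1,"ax":0,"ay":0,"az":0,"gripper":0.7},{"tx":-1.5,"ty":-4,"tz":0,"ax":0,"ay":0,"az":0,"gripper":0.7},{"tx":-1.5,"ty":-4,"tz":0,"ax":0,"ay":0,"az":0,"gripper":0.7},{"tx":-1.5,"ty":-4,"tz":0,"ax":0,"ay":0,"az":0,"gripper":0.7},{"tx":-1.5,"ty":-4,"tz":0,"ax":0,"ay":0,"az":0,"gripper":0.7},{"tx":-1.5,"ty":-4,"tz":0,"ax":0,"ay":0,"az":0,"gripper":0.7},{"tx":-1.5,"ty":-4,"tz":0,"ax":0,"ay":0,"az":0,"gripper":0.7},{"tx":-1.5,"ty":-4,"tz":0,"ax":0,"ay":0,"az":0,"gripper":0.7},{"tx":-1.5,"ty":-2,"tz":0,"ax":0,"ay":0,"az":0,"gripper":0.7},{"tx":0,"ty":0,"tz":0,"ax":0,"ay":0,"az":0,"gripper":0.7},{"tx":0,"ty":0,"tz":0,"ax":0,"ay":0,"az":0,"gripper":0.7}]'

```text
t: 34.52
tcp_pos: [0.409, -0.2849, 0.1804]
eef_rot: [-2.053, -2.376, -0.001]
force: [-0.4, 0.7, 0.2]
finger_gap: 0.0598
```

```bash
python3 - <<'E'
from h import *
s=st(); r=at('d',(.40,-.242),0,pad=40,fn='w11.png'); at('d',r[0],0,pad=10)
E
```

```text
{'t': 34.525, 'joint_pos': [-0.7671, -0.0737, 1.8649, 0.0005, 1.3516, -0.913], 'tcp_pos': [0.409, -0.2849, 0.1804], 'eef_rot': [-2.053, -2.3763, -0.0009], 'force': [-0.4285, 0.7473, 0.2438], 'finger_gap': 0.0598}
d [ 0.3888 -0.2377] 1.16
d [ 0.389  -0.2377] 1.16
```

View pics/w11.png

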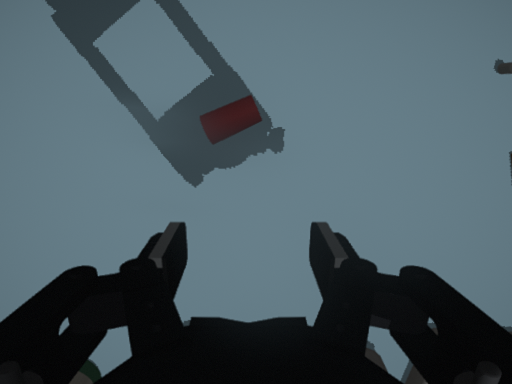

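```bash
python3 - <<'E'
from h import *
im=cv2.imread('pics/w11.png'); p=eyes.camera_params('wrist')
cv2.imwrite('pics/w11z.png',cv2.resize(im[85:155,190:275],None,fx=7,fy=7,interpolation=cv2.INTER_CUBIC))
hsv=cv2.cvtColor(im,cv2.COLOR_BGR2HSV); m=(((hsv[...,0]<8)|(hsv[...,0]>172))&(hsv[...,1]>100)).astype(np.uint8); m[:85]=0;m[155:]=0
ys,xs=np.where(m>0); W=px2w(p,np.c_[xs,ys],.0165)[:,:2]; c=W.mean(0); w,v=np.linalg.eigh(np.cov((W-c).T)); u=v[:,1]*np.sign(v[0,1]); n=np.array([-u[1],u[0]])
a=(W-c)@u; b=(W-c)@n; print('c',c,'ang',np.degrees(np.arctan2(u[1],u[0])),a.min(),a.max())
for lo in np.arange(-.03,.03,.01):
    q=b[(a>=lo)&(a<lo+.01)]; print(round(lo,3),np.round(q.min(),4),np.round(q.max(),4))
E
```

```text
c [ 0.38771329 -0.24020817] ang 23.722641807647534 -0.03194061445514338 0.026807490468283034
-0.03 -0.0118 0.0107
-0.02 -0.0133 0.0121
-0.01 -0.0149 0.0133
0.0 -0.0156 0.0145
0.01 -0.0146 0.0155
0.02 -0.0128 0.016
```

View pics/w11z.png

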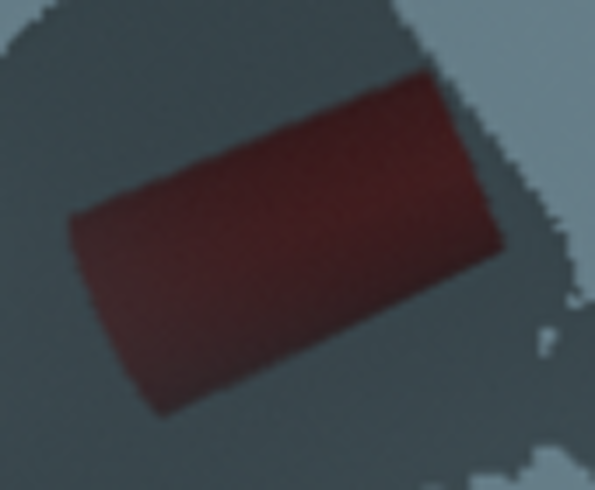

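```bash
python3 - <<'E'
from h import *
p=eyes.camera_params('wrist'); s=st()
f=lambda x,y:(190+x/7,85+y/7)
# silhouette corners: rim end then foot end, at axis height ~.0165
R=px2w(p,[f(70,218),f(163,417)],.0175);F=px2w(p,[f(430,68),f(505,248)],.0155)
print(np.linalg.norm(R[0]-R[1]),np.linalg.norm(F[0]-F[1]))
r=R.mean(0);q=F.mean(0);u=(r-q)[:2];L=np.linalg.norm(u);u/=L;th=np.degrees(np.arctan2(-u[1],-u[0]));print('rim',r,'foot',q,'L',L,'theta',th)
w=np.array([-u[1],u[0]]);print('w',w,'yaw turn',th-90-8.34)
tip=q[:2]+.034*u; t=np.r_[-u,-1]/2**.5
tcp=np.r_[tip,.012]+.0375*t; print('tcp grasp',tcp,'delta cm',100*(tcp-s['tcp_pos']))
E
```

```text
{'t': 34.625, 'joint_pos': [-0.7665, -0.0741, 1.8647, 0.0004, 1.3516, -0.9133], 'tcp_pos': [0.4093, -0.2848, 0.1807], 'eef_rot': [-2.0522, -2.3778, -0.0006], 'force': [0.6996, 0.0784, 0.8834], 'finger_gap': 0.0595}
0.0340085505672448 0.029814249453002314
rim [ 0.36051281 -0.26039433  0.0175    ] foot [ 0.41121636 -0.22821594  0.0155    ] L 0.06005246955687656 theta 32.40075872809198
w [ 0.53583798 -0.84432083] yaw turn -65.93924127190802
tcp grasp [ 0.40489789 -0.23222588 -0.0145165 ] delta cm [ -0.43913983   5.25889495 -19.52091397]
```

Emit:
arm_command --targets '[{"tx":0,"ty":0,"tz":0,"ax":0,"ay":0,"az":-9,"gripper":0.75},{"tx":0,"ty":1,"tz":0,"ax":0,"ay":0,"az":-9,"gripper":0.75},{"tx":0,"ty":1,"tz":0,"ax":0,"ay":0,"az":-9,"gripper":0.75},{"tx":0,"ty":1,"tz":0,"ax":0,"ay":0,"az":-9,"gripper":0.75},{"tx":0,"ty":1,"tz":0,"ax":0,"ay":0,"az":-10,"gripper":0.75},{"tx":0,"ty":1,"tz":0,"ax":0,"ay":0,"az":-10,"gripper":0.75},{"tx":0,"ty":0,"tz":0,"ax":0,"ay":0,"az":-10,"gripper":0.75},{"tx":0,"ty":0,"tz":0,"ax":4.82,"ay":-7.6,"az":0,"gripper":0.75},{"tx":0,"ty":0,"tz":0,"ax":4.82,"ay":-7.6,"az":0,"gripper":0.75},{"tx":0,"ty":0,"tz":0,"ax":4.82,"ay":-7.6,"az":0,"gripper":0.75},{"tx":0,"ty":0,"tz":0,"ax":0,"ay":0,"az":0,"gripper":0.75},{"tx":0,"ty":0,"tz":0,"ax":0,"ay":0,"az":0,"gripper":0.75}]'

```text
t: 36.12
tcp_pos: [0.4091, -0.2357, 0.1812]
eef_rot: [-2.819, -0.817, -0.674]
force: [0.9, 0.5, -0.1]
finger_gap: 0.0638
```

```bash
python3 - <<'E'
from h import *
s=st(); R=cv2.Rodrigues(np.array(s['eef_rot']))[0]; print(R)
E
```

```text
{'t': 36.125, 'joint_pos': [-1.0701, -0.2426, 2.0884, 0.4802, 1.3552, -0.1826], 'tcp_pos': [0.4091, -0.2357, 0.1812], 'eef_rot': [-2.8191, -0.8174, -0.6736], 'force': [0.895, 0.4841, -0.0992], 'finger_gap': 0.0638}
[[ 7.53624344e-01  5.35050979e-01  3.81799420e-01]
 [ 4.77015853e-01 -8.44819614e-01  2.42354486e-01]
 [ 4.52223644e-01 -5.19864334e-04 -8.91904426e-01]]
```

Emit:
arm_command --targets '[{"tx":0,"ty":0,"tz":0,"ax":4.82,"ay":-7.6,"az":0,"gripper":0.75},{"tx":0,"ty":0,"tz":0,"ax":4.82,"ay":-7.6,"az":0,"gripper":0.75},{"tx":-0.4,"ty":0.35,"tz":-3,"ax":0,"ay":0,"az":0,"gripper":0.75},{"tx":0,"ty":0,"tz":-4,"ax":0,"ay":0,"az":0,"gripper":0.75},{"tx":0,"ty":0,"tz":-4,"ax":0,"ay":0,"az":0,"gripper":0.75},{"tx":0,"ty":0,"tz":-4,"ax":0,"ay":0,"az":0,"gripper":0.75},{"tx":0,"ty":0,"tz":0,"ax":0,"ay":0,"az":0,"gripper":0.75},{"tx":0,"ty":0,"tz":0,"ax":0,"ay":0,"az":0,"gripper":0.75}]'

```text
t: 37.12
tcp_pos: [0.4058, -0.2325, 0.0323]
eef_rot: [-2.612, -0.761, -1.081]
force: [0.0, -0.4, -0.0]
finger_gap: 0.064
```

```bash
python3 - <<'E'
from h import *
s=st(); R=cv2.Rodrigues(np.array(s['eef_rot']))[0]; print(R[:,2]); snap('wrist','w12.png',1)
p=eyes.camera_params('wrist');im=cv2.imread('pics/w12.png');hsv=cv2.cvtColor(im,cv2.COLOR_BGR2HSV)
m=(((hsv[...,0]<8)|(hsv[...,0]>172))&(hsv[...,1]>100)).astype(np.uint8);n,l,q,c=cv2.connectedComponentsWithStats(m);i=1+np.argmax(q[1:,4]);print(q[i],c[i],px2w(p,c[i],.02),w2px(p,[s['tcp_pos']]))
E
```

```text
{'t': 37.125, 'joint_pos': [-1.3003, 0.1428, 2.2133, 0.808, 1.2087, -0.7626], 'tcp_pos': [0.4058, -0.2325, 0.0323], 'eef_rot': [-2.6118, -0.7611, -1.0813], 'force': [0.0306, -0.3812, -0.0042], 'finger_gap': 0.064}
[ 0.59632776  0.37943168 -0.7074071 ]
[ 217  203   58  108 5369] [245.84503632 259.84596759] [[ 0.38220258 -0.24631628  0.02      ]] [[247.53672692 210.53401239]]
```

Emit:
arm_command --targets '[{"tx":-0.1,"ty":0,"tz":-2,"ax":0,"ay":0,"az":0,"gripper":0.75},{"tx":0,"ty":0,"tz":-1.5,"ax":0,"ay":0,"az":0,"gripper":0.75},{"tx":0,"ty":0,"tz":-0.7,"ax":0,"ay":0,"az":0,"gripper":0.75},{"tx":0,"ty":0,"tz":-0.3,"ax":0,"ay":0,"az":0,"gripper":0.75},{"tx":0,"ty":0,"tz":0,"ax":0,"ay":0,"az":0,"gripper":0.75},{"tx":0,"ty":0,"tz":0,"ax":0,"ay":0,"az":0,"gripper":0.75}]'

```text
t: 37.92
tcp_pos: [0.4039, -0.2329, -0.0135]
eef_rot: [-2.613, -0.758, -1.082]
force: [-0.2, 0.0, -0.3]
finger_gap: 0.0641
```

Emit:
arm_command --targets '[{"tx":0,"ty":0,"tz":0,"ax":0,"ay":0,"az":0,"gripper":0.2},{"tx":0,"ty":0,"tz":0,"ax":0,"ay":0,"az":0,"gripper":0.2},{"tx":0,"ty":0,"tz":0,"ax":0,"ay":0,"az":0,"gripper":0.2},{"tx":0,"ty":0,"tz":0,"ax":0,"ay":0,"az":0,"gripper":0.2},{"tx":0,"ty":0,"tz":0,"ax":0,"ay":0,"az":0,"gripper":0.2}]'

```text
t: 38.55
tcp_pos: [0.4039, -0.2327, -0.0137]
eef_rot: [-2.613, -0.757, -1.082]
force: [-2.9, -0.0, 5.6]
finger_gap: 0.0316
```

Emit:
arm_command --targets '[{"tx":0,"ty":0,"tz":4,"ax":0,"ay":0,"az":0,"gripper":0.2},{"tx":0,"ty":0,"tz":5,"ax":0,"ay":0,"az":0,"gripper":0.2},{"tx":0,"ty":0,"tz":5,"ax":-5.36,"ay":8.44,"az":0,"gripper":0.2},{"tx":0,"ty":0,"tz":0,"ax":-5.36,"ay":8.44,"az":0,"gripper":0.2},{"tx":0,"ty":0,"tz":0,"ax":-5.36,"ay":8.44,"az":0,"gripper":0.2},{"tx":0,"ty":0,"tz":0,"ax":-5.36,"ay":8.44,"az":0,"gripper":0.2},{"tx":0,"ty":0,"tz":0,"ax":-5.36,"ay":8.44,"az":0,"gripper":0.2},{"tx":0,"ty":0,"tz":0,"ax":-5.36,"ay":8.44,"az":0,"gripper":0.2},{"tx":0,"ty":0,"tz":0,"ax":-5.36,"ay":8.44,"az":0,"gripper":0.2},{"tx":0,"ty":0,"tz":0,"ax":-5.36,"ay":8.44,"az":0,"gripper":0.2},{"tx":0,"ty":0,"tz":0,"ax":-5.36,"ay":8.44,"az":0,"gripper":0.2},{"tx":0,"ty":0,"tz":0,"ax":0,"ay":0,"az":0,"gripper":0.2}]'

```text
t: 40.05
tcp_pos: [0.4025, -0.2302, 0.1208]
eef_rot: [2.61, 0.766, -1.093]
force: [-0.8, 0.2, -0.4]
finger_gap: 0.0313
```

```bash
python3 - <<'E'
from h import *
s=st(); R=cv2.Rodrigues(np.array(s['eef_rot']))[0]; print(R[:,2]); snap('scene','s2.png',4,(90,60,240,200)) 
E
```

```text
{'t': 40.05, 'joint_pos': [-0.2675, 0.4238, 1.6397, -0.5546, 1.6621, 0.8503], 'tcp_pos': [0.4025, -0.2302, 0.1208], 'eef_rot': [2.6096, 0.7665, -1.0935], 'force': [-0.7657, 0.1818, -0.4144], 'finger_gap': 0.0313}
[-0.60228217 -0.37865663 -0.70276265]
```

View pics/s2.png

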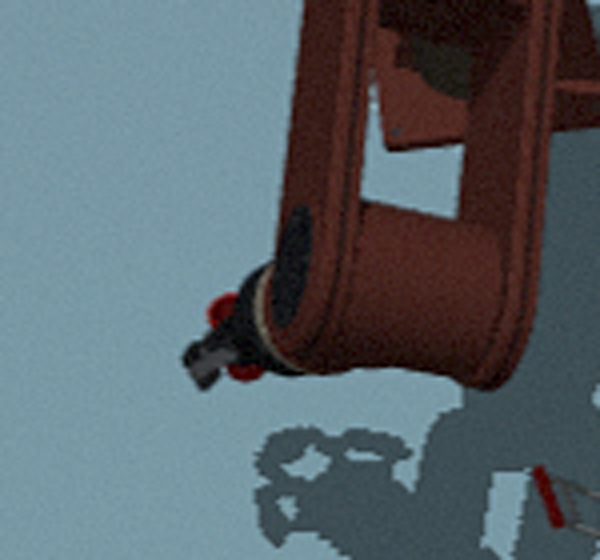

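```bash
python3 - <<'E'
from h import *
s=st(); R0=cv2.Rodrigues(np.array([-2.613,-.757,-1.082]))[0]; p0=np.array([.4039,-.2327,-.0137]); R=cv2.Rodrigues(np.array(s['eef_rot']))[0]
X=np.array([[.41121,-.22822,.0155],[.36051,-.26039,.0175]]); Y=(R@R0.T@(X-p0).T).T+s['tcp_pos']; a=Y[1]-Y[0];print(Y,'tilt',np.degrees(np.arccos(a[2]/np.linalg.norm(a))),'lowest',Y[0][2]-.0155*np.hypot(*a[:2])/.06)
E
```

```text
{'t': 40.1, 'joint_pos': [-0.2695, 0.4182, 1.64, -0.5544, 1.6614, 0.8494], 'tcp_pos': [0.4031, -0.2312, 0.1231], 'eef_rot': [2.6117, 0.7634, -1.0863], 'force': [-0.5371, 0.6953, 0.1121], 'finger_gap': 0.0313}
[[ 0.42772563 -0.21558001  0.11443897]
 [ 0.42966258 -0.21469612  0.1744795 ]] tilt 2.030911517302474 lowest 0.1138889527010927
```

Emit:
arm_command --targets '[{"tx":0,"ty":0,"tz":-4,"ax":0,"ay":0,"az":0,"gripper":0.2},{"tx":0,"ty":0,"tz":-4,"ax":0,"ay":0,"az":0,"gripper":0.2},{"tx":0,"ty":0,"tz":-2,"ax":0,"ay":0,"az":0,"gripper":0.2},{"tx":0,"ty":0,"tz":-1,"ax":0,"ay":0,"az":0,"gripper":0.2},{"tx":0,"ty":0,"tz":0,"ax":0,"ay":0,"az":0,"gripper":0.2},{"tx":0,"ty":0,"tz":0,"ax":0,"ay":0,"az":0,"gripper":0.2}]'

```text
t: 40.85
tcp_pos: [0.4048, -0.2328, 0.0173]
eef_rot: [2.612, 0.756, -1.078]
force: [-0.4, -0.3, -0.5]
finger_gap: 0.0315
```

Emit:
arm_command --targets '[{"tx":0,"ty":0,"tz":-0.2,"ax":0,"ay":0,"az":0,"gripper":0.2},{"tx":0,"ty":0,"tz":0,"ax":0,"ay":0,"az":0,"gripper":0.2},{"tx":0,"ty":0,"tz":0,"ax":0,"ay":0,"az":0,"gripper":0.2}]'

```text
t: 41.22
tcp_pos: [0.4039, -0.2324, 0.0141]
eef_rot: [2.612, 0.758, -1.081]
force: [0.5, 0.2, -1.2]
finger_gap: 0.0316
```

Emit:
arm_command --targets '[{"tx":0,"ty":0,"tz":-0.2,"ax":0,"ay":0,"az":0,"gripper":0.2},{"tx":0,"ty":0,"tz":-0.2,"ax":0,"ay":0,"az":0,"gripper":0.2},{"tx":0,"ty":0,"tz":0,"ax":0,"ay":0,"az":0,"gripper":0.2}]'

```text
t: 41.6
tcp_pos: [0.4035, -0.2324, 0.0097]
eef_rot: [2.612, 0.758, -1.082]
force: [-0.1, -0.2, -0.4]
finger_gap: 0.0315
```

Emit:
arm_command --targets '[{"tx":0,"ty":0,"tz":-0.15,"ax":0,"ay":0,"az":0,"gripper":0.2},{"tx":0,"ty":0,"tz":0,"ax":0,"ay":0,"az":0,"gripper":0.2},{"tx":0,"ty":0,"tz":0,"ax":0,"ay":0,"az":0,"gripper":0.2}]'

```text
t: 41.98
tcp_pos: [0.4038, -0.2324, 0.0085]
eef_rot: [2.612, 0.757, -1.081]
force: [-0.2, 0.7, -0.0]
finger_gap: 0.0314
```

Emit:
arm_command --targets '[{"tx":0,"ty":0,"tz":0,"ax":0,"ay":0,"az":0,"gripper":0.5},{"tx":0,"ty":0,"tz":0,"ax":0,"ay":0,"az":0,"gripper":0.75},{"tx":0,"ty":0,"tz":0,"ax":0,"ay":0,"az":0,"gripper":0.75},{"tx":0,"ty":0,"tz":0,"ax":0,"ay":0,"az":0,"gripper":0.75},{"tx":1.2,"ty":0.75,"tz":1.4,"ax":0,"ay":0,"az":0,"gripper":0.75},{"tx":2.4,"ty":1.5,"tz":2.8,"ax":0,"ay":0,"az":0,"gripper":0.75},{"tx":3,"ty":2,"tz":4,"ax":0,"ay":0,"az":0,"gripper":0.75},{"tx":1,"ty":0.5,"tz":4,"ax":0,"ay":0,"az":0,"gripper":0.75},{"tx":0,"ty":0,"tz":5,"ax":0,"ay":0,"az":0,"gripper":0.75},{"tx":0,"ty":0,"tz":0,"ax":0,"ay":0,"az":0,"gripper":0.75}]'

```text
t: 43.22
tcp_pos: [0.4834, -0.1848, 0.1861]
eef_rot: [2.613, 0.755, -1.067]
force: [0.9, -0.7, 0.3]
finger_gap: 0.0639
```

```bash
python3 - <<'E'
from h import *
s=st(); at('d',(.4275,-.2155),0,pad=30,fn='w13.png'); at('d',(.4275,-.2155),0,cam='scene',pad=15);at('d',(.4275,-.2155),0,cam='top',pad=10)
E
```

```text
{'t': 43.225, 'joint_pos': [-0.1741, 0.4953, 1.3981, -0.5179, 1.8357, 0.8504], 'tcp_pos': [0.4834, -0.1848, 0.1861], 'eef_rot': [2.613, 0.7546, -1.0671], 'force': [0.88, -0.6711, 0.3365], 'finger_gap': 0.0639}
d [ 0.4284 -0.2166] 0.9
d [ 0.4308 -0.2183] 0.74
d [ 0.4283 -0.2154] 0.52
```

Emit:
arm_command --targets '[{"tx":-0.5,"ty":-0.7,"tz":0,"ax":5.36,"ay":-8.44,"az":0,"gripper":0.75},{"tx":-0.5,"ty":-0.7,"tz":0,"ax":5.36,"ay":-8.44,"az":0,"gripper":0.75},{"tx":-0.5,"ty":-0.7,"tz":0,"ax":5.36,"ay":-8.44,"az":0,"gripper":0.75},{"tx":-0.5,"ty":-0.7,"tz":0,"ax":5.36,"ay":-8.44,"az":0,"gripper":0.75},{"tx":-0.5,"ty":-0.7,"tz":0,"ax":2.68,"ay":-4.22,"az":0,"gripper":0.75},{"tx":-0.5,"ty":-0.7,"tz":0,"ax":0,"ay":0,"az":10,"gripper":0.75},{"tx":-0.5,"ty":-0.7,"tz":0,"ax":0,"ay":0,"az":10,"gripper":0.75},{"tx":-0.5,"ty":-0.7,"tz":0,"ax":0,"ay":0,"az":10,"gripper":0.75},{"tx":-0.5,"ty":-0.7,"tz":0,"ax":0,"ay":0,"az":10,"gripper":0.75},{"tx":-0.5,"ty":-0.7,"tz":-0.5,"ax":0,"ay":0,"az":10,"gripper":0.75},{"tx":-0.5,"ty":0,"tz":-0.5,"ax":0,"ay":0,"az":10,"gripper":0.75},{"tx":0,"ty":0,"tz":0,"ax":0,"ay":0,"az":6,"gripper":0.75}]'

```text
t: 44.88
tcp_pos: [0.4233, -0.254, 0.1682]
eef_rot: [-2.047, -2.377, -0.001]
force: [-0.3, -0.1, -0.5]
finger_gap: 0.0643
```

```bash
cat >> h.py <<'E'
def ori(th=8.3):
    """remaining turn (world rotvec, deg) to straight-down with jaws at th deg"""
    s=ctrl.read_state(); R=cv2.Rodrigues(np.array(s['eef_rot'],float))[0]; a=np.radians(th)
    y=np.array([np.cos(a),np.sin(a),0]); 
    if R[:,1]@y<0: y=-y
    z=np.array([0,0,-1.]); G=np.c_[np.cross(y,z),y,z]; print('turn deg',np.round(np.degrees(cv2.Rodrigues(G@R.T)[0].ravel()),2))
E
python3 - <<'E'
from h import *
s=st(); ori(); at('d',(.4284,-.2160),0,pad=25,fn='w14.png')
E
```

```text
{'t': 44.875, 'joint_pos': [-0.7007, -0.0726, 1.8873, 0.0005, 1.3314, -0.8499], 'tcp_pos': [0.4233, -0.254, 0.1682], 'eef_rot': [-2.0469, -2.3773, -0.0007], 'force': [-0.2914, -0.0994, -0.5268], 'finger_gap': 0.0643}
turn deg [-0.19 -0.18 -0.24]
d [ 0.4287 -0.2145] 0.79
```

Emit:
arm_command --targets '[{"tx":0.25,"ty":2,"tz":0,"ax":0,"ay":0,"az":0,"gripper":0.75},{"tx":0.25,"ty":1.9,"tz":-1,"ax":0,"ay":0,"az":0,"gripper":0.75},{"tx":0,"ty":0,"tz":-4,"ax":0,"ay":0,"az":0,"gripper":0.75},{"tx":0,"ty":0,"tz":-4,"ax":0,"ay":0,"az":0,"gripper":0.75},{"tx":0,"ty":0,"tz":-3,"ax":0,"ay":0,"az":0,"gripper":0.75},{"tx":0,"ty":0,"tz":0,"ax":0,"ay":0,"az":0,"gripper":0.75},{"tx":0,"ty":0,"tz":0,"ax":0,"ay":0,"az":0,"gripper":0.75},{"tx":0,"ty":0,"tz":0,"ax":0,"ay":0,"az":0,"gripper":0.75}]'

```text
t: 45.92
tcp_pos: [0.431, -0.2165, 0.0522]
eef_rot: [2.052, 2.375, 0.001]
force: [-0.1, -0.4, -0.0]
finger_gap: 0.0643
```

```bash
python3 - <<'E'
from h import *
s=st(); at('d',(.4285,-.2150),0,pad=25,fn='w15.png')
E
```

```text
{'t': 45.925, 'joint_pos': [-0.6295, 0.0327, 2.0195, 0.0004, 1.0863, -0.7752], 'tcp_pos': [0.431, -0.2165, 0.0522], 'eef_rot': [2.052, 2.3747, 0.001], 'force': [-0.0646, -0.3722, -0.0055], 'finger_gap': 0.0643}
d [ 0.429  -0.2159] 0.91
```

Good fit. Correct and grip.

Emit:
arm_command --targets '[{"tx":-0.15,"ty":0.05,"tz":-2,"ax":0,"ay":0,"az":0,"gripper":0.75},{"tx":0,"ty":0,"tz":-1.5,"ax":0,"ay":0,"az":0,"gripper":0.75},{"tx":0,"ty":0,"tz":-0.6,"ax":0,"ay":0,"az":0,"gripper":0.75},{"tx":0,"ty":0,"tz":0,"ax":0,"ay":0,"az":0,"gripper":0.75},{"tx":0,"ty":0,"tz":0,"ax":0,"ay":0,"az":0,"gripper":0.2},{"tx":0,"ty":0,"tz":0,"ax":0,"ay":0,"az":0,"gripper":0.2},{"tx":0,"ty":0,"tz":0,"ax":0,"ay":0,"az":0,"gripper":0.2},{"tx":0,"ty":0,"tz":0,"ax":0,"ay":0,"az":0,"gripper":0.2},{"tx":0,"ty":0,"tz":0,"ax":0,"ay":0,"az":0,"gripper":0.2}]'

```text
t: 47.1
tcp_pos: [0.4288, -0.2159, 0.0106]
eef_rot: [2.053, 2.376, 0.0]
force: [-1.8, 1.0, 5.4]
finger_gap: 0.0326
```

Emit:
arm_command --targets '[{"tx":0,"ty":0,"tz":5,"ax":0,"ay":0,"az":0,"gripper":0.2},{"tx":0,"ty":0,"tz":6,"ax":0,"ay":0,"az":0,"gripper":0.2},{"tx":0.5,"ty":2,"tz":6,"ax":0,"ay":0,"az":0,"gripper":0.2},{"tx":1.5,"ty":4,"tz":0,"ax":0,"ay":0,"az":0,"gripper":0.2},{"tx":2,"ty":4,"tz":0,"ax":0,"ay":0,"az":0,"gripper":0.2},{"tx":2,"ty":4,"tz":0,"ax":0,"ay":0,"az":0,"gripper":0.2},{"tx":2,"ty":4,"tz":0,"ax":0,"ay":0,"az":0,"gripper":0.2},{"tx":2,"ty":4,"tz":0,"ax":0,"ay":0,"az":0,"gripper":0.2},{"tx":2,"ty":4,"tz":0,"ax":0,"ay":0,"az":0,"gripper":0.2},{"tx":1,"ty":2,"tz":0,"ax":0,"ay":0,"az":0,"gripper":0.2},{"tx":0,"ty":0,"tz":0,"ax":0,"ay":0,"az":0,"gripper":0.2},{"tx":0,"ty":0,"tz":0,"ax":0,"ay":0,"az":0,"gripper":0.2}]'

```text
t: 48.6
tcp_pos: [0.5578, 0.0633, 0.1785]
eef_rot: [2.054, 2.376, -0.001]
force: [-0.5, 0.8, -1.2]
finger_gap: 0.0325
```

```bash
python3 - <<'E'
from h import *
s=st(); x=s['tcp_pos'];ori(); at('c',(.5602,.146),.016,fn='w16.png');at('b',(.5602,.146),.010);at('d',x[:2],x[2]-.0106,pad=20)
E
```

```text
{'t': 48.6, 'joint_pos': [-0.0271, 0.0815, 1.7129, -0.0005, 1.3474, -0.172], 'tcp_pos': [0.5578, 0.0633, 0.1785], 'eef_rot': [2.0545, 2.3765, -0.0008], 'force': [-0.4589, 0.7739, -1.1736], 'finger_gap': 0.0325}
turn deg [ 0.03 -0.01 -0.01]
c [0.5598 0.1449] 0.95
b [0.5596 0.1445] 0.96
d [0.5596 0.063 ] 1.07
```

Emit:
arm_command --targets '[{"tx":0.1,"ty":4,"tz":0,"ax":0,"ay":0,"az":0,"gripper":0.2},{"tx":0,"ty":4.15,"tz":0,"ax":0,"ay":0,"az":0,"gripper":0.2},{"tx":0,"ty":0,"tz":-4,"ax":0,"ay":0,"az":0,"gripper":0.2},{"tx":0,"ty":0,"tz":-4,"ax":0,"ay":0,"az":0,"gripper":0.2},{"tx":0,"ty":0,"tz":-1,"ax":0,"ay":0,"az":0,"gripper":0.2},{"tx":0,"ty":0,"tz":0,"ax":0,"ay":0,"az":0,"gripper":0.2},{"tx":0,"ty":0,"tz":0,"ax":0,"ay":0,"az":0,"gripper":0.2},{"tx":0,"ty":0,"tz":0,"ax":0,"ay":0,"az":0,"gripper":0.2}]'

```text
t: 49.75
tcp_pos: [0.5606, 0.1458, 0.0905]
eef_rot: [2.053, 2.375, 0.004]
force: [0.2, -0.3, -0.4]
finger_gap: 0.0325
```

```bash
python3 - <<'E'
from h import *
s=st(); x=s['tcp_pos']; at('d',x[:2],x[2]-.0106,pad=12,fn='w17.png')
E
```

```text
{'t': 49.75, 'joint_pos': [0.1182, 0.2057, 1.7479, 0.0001, 1.1844, -0.027], 'tcp_pos': [0.5606, 0.1458, 0.0905], 'eef_rot': [2.053, 2.375, 0.0042], 'force': [0.1952, -0.3334, -0.42], 'finger_gap': 0.0325}
d [0.5609 0.1454] 0.95
```

Emit:
arm_command --targets '[{"tx":-0.05,"ty":-0.05,"tz":-1,"ax":0,"ay":0,"az":0,"gripper":0.2},{"tx":0,"ty":0,"tz":-2,"ax":0,"ay":0,"az":0,"gripper":0.2},{"tx":0,"ty":0,"tz":-2,"ax":0,"ay":0,"az":0,"gripper":0.2},{"tx":0,"ty":0,"tz":-0.3,"ax":0,"ay":0,"az":0,"gripper":0.2},{"tx":0,"ty":0,"tz":0,"ax":0,"ay":0,"az":0,"gripper":0.2},{"tx":0,"ty":0,"tz":0,"ax":0,"ay":0,"az":0,"gripper":0.2}]'

```text
t: 50.55
tcp_pos: [0.5591, 0.1453, 0.036]
eef_rot: [2.054, 2.377, 0.001]
force: [1.0, -0.3, -0.7]
finger_gap: 0.0325
```

Emit:
arm_command --targets '[{"tx":0,"ty":0,"tz":-0.3,"ax":0,"ay":0,"az":0,"gripper":0.2},{"tx":0,"ty":0,"tz":-0.2,"ax":0,"ay":0,"az":0,"gripper":0.2},{"tx":0,"ty":0,"tz":0,"ax":0,"ay":0,"az":0,"gripper":0.2}]'

```text
t: 50.92
tcp_pos: [0.5595, 0.1454, 0.0326]
eef_rot: [2.053, 2.376, 0.002]
force: [-3.6, -0.2, 10.1]
finger_gap: 0.0327
```

Emit:
arm_command --targets '[{"tx":0,"ty":0,"tz":0.3,"ax":0,"ay":0,"az":0,"gripper":0.6},{"tx":0,"ty":0,"tz":0.3,"ax":0,"ay":0,"az":0,"gripper":0.6},{"tx":0,"ty":0,"tz":2,"ax":0,"ay":0,"az":0,"gripper":0.6},{"tx":0,"ty":0,"tz":5,"ax":0,"ay":0,"az":0,"gripper":0.6},{"tx":0,"ty":-1,"tz":5,"ax":0,"ay":0,"az":0,"gripper":0.6},{"tx":0,"ty":-4,"tz":4,"ax":0,"ay":0,"az":0,"gripper":0.6},{"tx":0,"ty":-1.5,"tz":2,"ax":0,"ay":0,"az":0,"gripper":0.6},{"tx":0,"ty":0,"tz":0,"ax":0,"ay":0,"az":0,"gripper":0},{"tx":0,"ty":0,"tz":0,"ax":0,"ay":0,"az":0,"gripper":0},{"tx":0,"ty":0,"tz":0,"ax":0,"ay":0,"az":0,"gripper":0}]'

```text
t: 52.18
tcp_pos: [0.5575, 0.0811, 0.2144]
eef_rot: [-2.051, -2.376, 0.003]
force: [-0.3, 0.3, 0.2]
finger_gap: 0.0001
```

```bash
python3 - <<'E'
from h import *
s=st();ori()
for k,z in zip('dcba',(.022,.016,.010,.004)): at(k,(.5598,.1449),z,pad=12)
im,p=snap('wrist','w18.png',2,(120,0,420,260)); import pickle; pickle.dump((im,p),open('w18.pkl','wb'))
E
```

```text
{'t': 52.175, 'joint_pos': [0.0042, 0.0637, 1.6637, 0.0005, 1.4176, -0.1422], 'tcp_pos': [0.5575, 0.0811, 0.2144], 'eef_rot': [-2.0512, -2.3758, 0.0029], 'force': [-0.2964, 0.2718, 0.2317], 'finger_gap': 0.0001}
turn deg [-0.03 -0.19 -0.09]
d [0.5599 0.1454] 0.94
c [0.5595 0.1451] 0.93
b [0.5597 0.1447] 0.96
a [0.5601 0.1437] 0.94
```

View pics/w18.png

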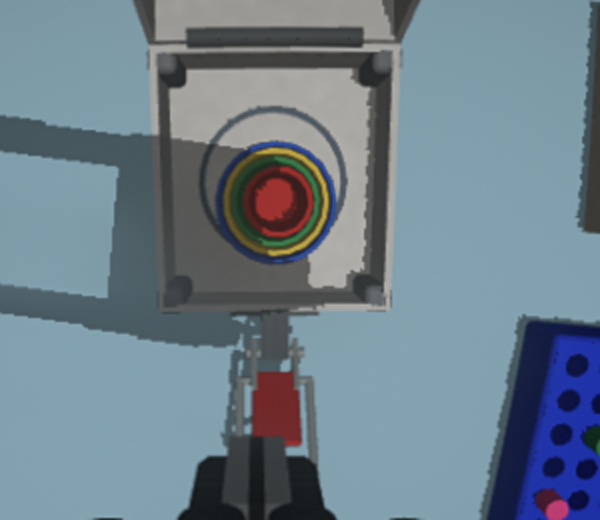

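```bash
python3 - <<'E'
from h import *; import pickle
im,p=pickle.load(open('w18.pkl','rb')); f=lambda x,y:(120+x/2,y/2)
C=px2w(p,[f(161,311),f(391,308),f(149,46),f(403,46)],.05); print(C)
for i,j in((0,1),(2,3)):
    d=C[j]-C[i]; print(np.degrees(np.arctan2(d[1],d[0])),np.linalg.norm(d))
d=C[2]-C[0];print(np.degrees(np.arctan2(-d[0],d[1])),np.linalg.norm(d)); d=C[3]-C[1];print(np.degrees(np.arctan2(-d[0],d[1])),np.linalg.norm(d))
print('mark from corners',C.mean(0)); print('ring L,R,T',px2w(p,[f(201,178),f(346,178),f(273,107)],.004))
E
```

```text
[[0.50547447 0.07578594 0.05      ]
 [0.63362276 0.09652449 0.05      ]
 [0.48338884 0.21352965 0.05      ]
 [0.61335941 0.23311009 0.05      ]]
9.192616216848203 0.1298155258583663
8.567345736771305 0.13143721601396752
9.109190526118507 0.13950305822174916
8.43864518996268 0.1380805160085724
mark from corners [0.55896137 0.15473754 0.05      ]
ring L,R,T [[0.51467947 0.15146236 0.004     ]
 [0.60188626 0.16447256 0.004     ]
 [0.55172141 0.19849909 0.004     ]]
```

Emit:
arm_command --targets '[{"tx":-0.9,"ty":4.1,"tz":0.5,"ax":0,"ay":0,"az":0.5,"gripper":0},{"tx":-0.9,"ty":4.1,"tz":0,"ax":0,"ay":0,"az":0,"gripper":0},{"tx":-0.9,"ty":4.1,"tz":0,"ax":0,"ay":0,"az":0,"gripper":0},{"tx":-0.9,"ty":4.1,"tz":0,"ax":0,"ay":0,"az":0,"gripper":0},{"tx":-0.9,"ty":4.1,"tz":0,"ax":0,"ay":0,"az":0,"gripper":0},{"tx":-0.9,"ty":4.1,"tz":0,"ax":0,"ay":0,"az":0,"gripper":0},{"tx":-0.8,"ty":4,"tz":0,"ax":0,"ay":0,"az":0,"gripper":0},{"tx":0,"ty":0,"tz":0,"ax":0,"ay":0,"az":0,"gripper":0},{"tx":0,"ty":0,"tz":0,"ax":0,"ay":0,"az":0,"gripper":0}]'

```text
t: 53.55
tcp_pos: [0.4966, 0.366, 0.2213]
eef_rot: [2.043, 2.386, -0.001]
force: [-0.1, -0.4, -0.3]
finger_gap: 0.0004
```

```bash
cat >> h.py <<'E'
M=np.array([.5587,.1547]); YAW=np.radians(8.8); EX=np.array([np.cos(YAW),np.sin(YAW)]); EY=np.array([-EX[1],EX[0]])
def incase():
    s=ctrl.read_state(); d=s['tcp_pos'][:2]-M; print('case x,y',np.round([d@EX,d@EY],4),'z',round(float(s['tcp_pos'][2]),4),'F(case)',np.round([s['force'][:2]@EX,s['force'][:2]@EY,s['force'][2]],1))
E
python3 - <<'E'
from h import *
st(); incase(); p=eyes.camera_params('scene')
# predicted lid outer corners at theta=1.95 in scene
for th in (1.95,1.6):
    y=.07-.14*np.cos(th)+.05*np.sin(th); z=.05+.14*np.sin(th)+.05*np.cos(th)
    print(th,[np.round(w2px(p,[np.r_[M+x*EX+y*EY,z]])*1.5) for x in(-.065,.065)])
E
```

```text
{'t': 53.55, 'joint_pos': [0.5077, 0.1856, 1.5173, -0.0005, 1.4389, 0.353], 'tcp_pos': [0.4966, 0.366, 0.2213], 'eef_rot': [2.0428, 2.3862, -0.0005], 'force': [-0.0539, -0.3553, -0.2665], 'finger_gap': 0.0004}
case x,y [-0.029   0.2183] z 0.2213 F(case) [-0.1 -0.3 -0.3]
1.95 [array([[504., 189.]]), array([[535., 240.]])]
1.6 [array([[485., 184.]]), array([[515., 236.]])]
```

Emit:
arm_command --targets '[{"tx":0,"ty":0,"tz":-4,"ax":0,"ay":0,"az":0,"gripper":0},{"tx":0,"ty":0,"tz":-4,"ax":0,"ay":0,"az":0,"gripper":0},{"tx":0,"ty":0,"tz":-2,"ax":0,"ay":0,"az":0,"gripper":0},{"tx":0.38,"ty":-2.47,"tz":0,"ax":0,"ay":0,"az":0,"gripper":0},{"tx":0.3,"ty":-1.98,"tz":0,"ax":0,"ay":0,"az":0,"gripper":0},{"tx":0.23,"ty":-1.48,"tz":0.5,"ax":0,"ay":0,"az":0,"gripper":0},{"tx":0.23,"ty":-1.48,"tz":0.5,"ax":0,"ay":0,"az":0,"gripper":0},{"tx":0,"ty":0,"tz":0,"ax":0,"ay":0,"az":0,"gripper":0}]'

```text
t: 54.55
tcp_pos: [0.5095, 0.2919, 0.134]
eef_rot: [2.044, 2.383, 0.006]
force: [-0.4, 0.2, 0.8]
finger_gap: 0.0001
```

```bash
python3 - <<'E'
from h import *
incase()
E
```

```text
case x,y [-0.0276  0.1431] z 0.134 F(case) [-0.4  0.2  0.8]
```

Emit:
arm_command --targets '[{"tx":0.18,"ty":-1.19,"tz":0.6,"ax":0,"ay":0,"az":0,"gripper":0},{"tx":0.26,"ty":-1.68,"tz":0.5,"ax":0,"ay":0,"az":0,"gripper":0},{"tx":0.26,"ty":-1.68,"tz":0.4,"ax":0,"ay":0,"az":0,"gripper":0},{"tx":0.27,"ty":-1.73,"tz":0,"ax":0,"ay":0,"az":0,"gripper":0},{"tx":0.27,"ty":-1.73,"tz":0,"ax":0,"ay":0,"az":0,"gripper":0}]'

```text
t: 55.18
tcp_pos: [0.521, 0.211, 0.147]
eef_rot: [2.043, 2.385, 0.002]
force: [1.0, 3.7, 0.2]
finger_gap: -0.0002
```

```bash
python3 - <<'E'
from h import *
incase(); snap('scene','s3.png',3,(220,100,400,230))
E
```

```text
case x,y [-0.0287  0.0614] z 0.147 F(case) [1.5 3.5 0.2]
```

Emit:
arm_command --targets '[{"tx":0.26,"ty":-1.68,"tz":-0.45,"ax":0,"ay":0,"az":0,"gripper":0},{"tx":0.26,"ty":-1.68,"tz":-0.5,"ax":0,"ay":0,"az":0,"gripper":0},{"tx":0.23,"ty":-1.48,"tz":-0.9,"ax":0,"ay":0,"az":0,"gripper":0},{"tx":0.23,"ty":-1.48,"tz":-0.9,"ax":0,"ay":0,"az":0,"gripper":0},{"tx":0.19,"ty":-1.24,"tz":-1.25,"ax":0,"ay":0,"az":0,"gripper":0},{"tx":0.19,"ty":-1.24,"tz":-1.25,"ax":0,"ay":0,"az":0,"gripper":0},{"tx":0.13,"ty":-0.84,"tz":-1.5,"ax":0,"ay":0,"az":0,"gripper":0},{"tx":0.13,"ty":-0.84,"tz":-1,"ax":0,"ay":0,"az":0,"gripper":0},{"tx":0,"ty":0,"tz":0,"ax":0,"ay":0,"az":0,"gripper":0}]'

```text
t: 56.35
tcp_pos: [0.5354, 0.1068, 0.0674]
eef_rot: [-2.043, -2.384, 0.003]
force: [-0.0, 0.7, 0.9]
finger_gap: 0.0002
```

```bash
python3 - <<'E'
from h import *
incase()
E
```

```text
case x,y [-0.0304 -0.0438] z 0.0674 F(case) [0.1 0.7 0.9]
```

Emit:
arm_command --targets '[{"tx":0,"ty":0,"tz":-0.3,"ax":0,"ay":0,"az":0,"gripper":0},{"tx":0,"ty":0,"tz":-0.2,"ax":0,"ay":0,"az":0,"gripper":0},{"tx":0,"ty":0,"tz":0,"ax":0,"ay":0,"az":0,"gripper":0},{"tx":0,"ty":0,"tz":0,"ax":0,"ay":0,"az":0,"gripper":0}]'

```text
t: 56.85
tcp_pos: [0.5367, 0.1076, 0.0643]
eef_rot: [2.043, 2.386, 0.001]
force: [-0.4, 0.3, 1.1]
finger_gap: 0.0002
```

Emit:
arm_command --targets '[{"tx":0,"ty":0,"tz":-0.2,"ax":0,"ay":0,"az":0,"gripper":0},{"tx":0,"ty":0,"tz":-0.2,"ax":0,"ay":0,"az":0,"gripper":0},{"tx":0,"ty":0,"tz":0,"ax":0,"ay":0,"az":0,"gripper":0},{"tx":0,"ty":0,"tz":0,"ax":0,"ay":0,"az":0,"gripper":0}]'

```text
t: 57.35
tcp_pos: [0.5371, 0.1074, 0.0635]
eef_rot: [2.043, 2.386, 0.001]
force: [-9.8, -0.2, 21.9]
finger_gap: 0.0001
```

Emit:
arm_command --targets '[{"tx":0,"ty":0,"tz":4,"ax":0,"ay":0,"az":0,"gripper":0},{"tx":0,"ty":0,"tz":5,"ax":0,"ay":0,"az":0,"gripper":0},{"tx":0,"ty":0,"tz":4,"ax":0,"ay":0,"az":0,"gripper":0},{"tx":1.4,"ty":-4.2,"tz":0,"ax":0,"ay":0,"az":0,"gripper":0},{"tx":1.4,"ty":-4.2,"tz":0,"ax":0,"ay":0,"az":0,"gripper":0},{"tx":1.4,"ty":-4.2,"tz":0,"ax":0,"ay":0,"az":0,"gripper":0},{"tx":1.4,"ty":-4.3,"tz":0,"ax":0,"ay":0,"az":0,"gripper":0},{"tx":0,"ty":0,"tz":0,"ax":0,"ay":0,"az":0,"gripper":0},{"tx":0,"ty":0,"tz":0,"ax":0,"ay":0,"az":0,"gripper":0}]'

```text
t: 58.48
tcp_pos: [0.5924, -0.0613, 0.1898]
eef_rot: [-2.044, -2.385, -0.001]
force: [0.6, 0.4, 1.2]
finger_gap: 0.0
```

```bash
python3 - <<'E'
from h import *
incase(); ori(8.8); im,p=snap('wrist','w19.png',1.5); import pickle; pickle.dump((im,p),open('w19.pkl','wb'))
def w(x,y,z): return np.r_[M+x*EX+y*EY,z]
print('pred lid corners',w2px(p,[w(-.065,-.07,.1),w(.065,-.07,.1)])*1.5,'rod',w2px(p,[w(-.024,-.175,.118),w(.024,-.175,.118)])*1.5,'paddle end',w2px(p,[w(-.013,-.131,.097),w(.013,-.131,.097)])*1.5)
E
```

```text
case x,y [ 2.000e-04 -2.186e-01] z 0.1898 F(case) [0.7 0.3 1.2]
turn deg [-0.05 -0.02 -0.  ]
pred lid corners [[248.73981978  -8.1629152 ]
 [492.98319548  -7.75430679]] rod [[325.69883179 191.60541684]
 [415.39217215 191.75006492]] paddle end [[347.41845369 108.90193307]
 [394.02145654 108.97926136]]
```

View pics/w19.png

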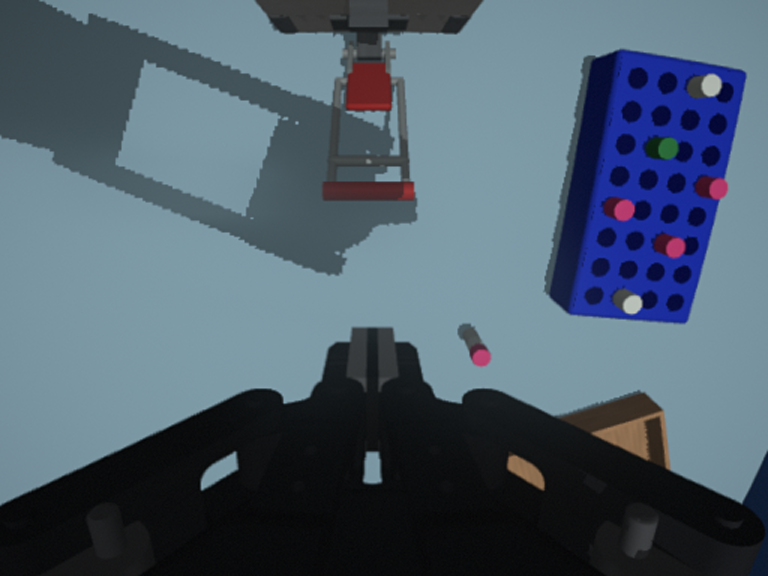

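Emit:
arm_command --targets '[{"tx":0,"ty":0,"tz":-4,"ax":0,"ay":0,"az":0,"gripper":0},{"tx":0,"ty":0,"tz":-4,"ax":0,"ay":0,"az":0,"gripper":0},{"tx":0,"ty":0,"tz":-3,"ax":0,"ay":0,"az":0,"gripper":0},{"tx":0,"ty":0,"tz":-1.3,"ax":0,"ay":0,"az":0,"gripper":0},{"tx":0,"ty":0,"tz":0,"ax":0,"ay":0,"az":0,"gripper":0},{"tx":-0.31,"ty":1.98,"tz":0,"ax":0,"ay":0,"az":0,"gripper":0},{"tx":-0.23,"ty":1.48,"tz":0.3,"ax":0,"ay":0,"az":0,"gripper":0},{"tx":-0.15,"ty":0.99,"tz":0.6,"ax":0,"ay":0,"az":0,"gripper":0},{"tx":-0.15,"ty":0.99,"tz":0.6,"ax":0,"ay":0,"az":0,"gripper":0},{"tx":0,"ty":0,"tz":0,"ax":0,"ay":0,"az":0,"gripper":0}]'

```text
t: 59.78
tcp_pos: [0.5849, -0.0066, 0.0832]
eef_rot: [2.041, 2.386, 0.002]
force: [0.2, 0.1, 1.0]
finger_gap: 0.0
```

```bash
python3 - <<'E'
from h import *
incase()
E
```

```text
case x,y [ 0.0012 -0.1634] z 0.0832 F(case) [0.2 0.1 1. ]
```

Emit:
arm_command --targets '[{"tx":-0.15,"ty":0.99,"tz":0.2,"ax":0,"ay":0,"az":0,"gripper":0},{"tx":-0.15,"ty":0.99,"tz":0.2,"ax":0,"ay":0,"az":0,"gripper":0},{"tx":-0.15,"ty":0.99,"tz":0.1,"ax":0,"ay":0,"az":0,"gripper":0},{"tx":-0.15,"ty":0.99,"tz":0,"ax":0,"ay":0,"az":0,"gripper":0},{"tx":-0.15,"ty":0.99,"tz":0,"ax":0,"ay":0,"az":0,"gripper":0},{"tx":-0.15,"ty":0.99,"tz":0,"ax":0,"ay":0,"az":0,"gripper":0},{"tx":-0.1,"ty":0.69,"tz":0,"ax":0,"ay":0,"az":0,"gripper":0},{"tx":0,"ty":0,"tz":0,"ax":0,"ay":0,"az":0,"gripper":0}]'

```text
t: 60.78
tcp_pos: [0.5742, 0.0595, 0.0871]
eef_rot: [2.043, 2.387, 0.001]
force: [0.3, 0.4, 0.1]
finger_gap: 0.0001
```

```bash
python3 - <<'E'
from h import *
incase()
# lever waypoints
pr=None
for b in (52,40,25,10,-5,-20,-35,-46,-48):
    B=np.radians(b); al=0 if b>0 else -b*.87; A=np.radians(al); t=np.array([np.sin(A),-np.cos(A)])
    if b>0: tip=np.array([-.094-.056*np.cos(B),.05+.06*np.sin(B)+.0025*np.cos(B)])
    else: tip=np.array([-.094-.054*np.cos(B),.05+.054*np.sin(B)])+.0025*np.array([np.sin(B)*1,np.cos(B)])
    c=tip+.0358*t; d=None if pr is None else np.round((c-pr[0])*100,2); print(b,round(al,1),'tcp y,z',np.round(c,4),'d cm',d,'world',None if d is None else np.round(np.r_[d[0]*EY,d[1]],2),'dal',None if pr is None else round(al-pr[1],1)); pr=(c,al)
E
```

```text
case x,y [ 0.0007 -0.0964] z 0.0871 F(case) [0.3 0.4 0.1]
52 0 tcp y,z [-0.1285  0.063 ] d cm None world None dal None
40 0 tcp y,z [-0.1369  0.0547] d cm [-0.84 -0.83] world [ 0.13 -0.83 -0.83] dal 0
25 0 tcp y,z [-0.1448  0.0418] d cm [-0.79 -1.29] world [ 0.12 -0.78 -1.29] dal 0
10 0 tcp y,z [-0.1491  0.0271] d cm [-0.44 -1.47] world [ 0.07 -0.43 -1.47] dal 0
-5 4.3 tcp y,z [-0.1453  0.0121] d cm [ 0.39 -1.5 ] world [-0.06  0.39 -1.5 ] dal 4.3
-20 17.4 tcp y,z [-0.1349 -0.0003] d cm [ 1.04 -1.24] world [-0.16  1.03 -1.24] dal 13.0
-35 30.4 tcp y,z [-0.1215 -0.0098] d cm [ 1.34 -0.95] world [-0.21  1.32 -0.95] dal 13.1
-46 40.0 tcp y,z [-0.1103 -0.0145] d cm [ 1.12 -0.47] world [-0.17  1.11 -0.47] dal 9.6
-48 41.8 tcp y,z [-0.1081 -0.0152] d cm [ 0.21 -0.06] world [-0.03  0.21 -0.06] dal 1.7
```

Emit:
arm_command --targets '[{"tx":0.15,"ty":-0.99,"tz":2,"ax":0,"ay":0,"az":0,"gripper":0},{"tx":0.15,"ty":-0.99,"tz":3,"ax":0,"ay":0,"az":0,"gripper":0},{"tx":0.17,"ty":-1.2,"tz":2,"ax":0,"ay":0,"az":0,"gripper":0},{"tx":0,"ty":0,"tz":0,"ax":0,"ay":0,"az":0,"gripper":0},{"tx":0,"ty":0,"tz":0,"ax":0,"ay":0,"az":0,"gripper":0}]'

```text
t: 61.4
tcp_pos: [0.5785, 0.027, 0.1564]
eef_rot: [-2.044, -2.385, 0.0]
force: [0.7, 0.8, 0.1]
finger_gap: 0.0
```

```bash
cat >> h.py <<'E'
def cw(x,y,z): return np.r_[M+x*EX+y*EY,z]
def reds(fn):
    p=eyes.camera_params('wrist'); im=eyes.grab_frame('wrist'); cv2.imwrite('pics/'+fn,cv2.cvtColor(im,cv2.COLOR_RGB2BGR))
    hsv=cv2.cvtColor(im,cv2.COLOR_RGB2HSV); m=(((hsv[...,0]<8)|(hsv[...,0]>172))&(hsv[...,1]>110)).astype(np.uint8); n,l,q,c=cv2.connectedComponentsWithStats(m)
    for i in range(1,n):
        if q[i,4]>80: print(q[i],np.round(c[i],1))
    return p
E
python3 - <<'E'
from h import *
incase(); p=reds('w20.png'); print('rod pred in',w2px(p,[cw(-.024,-.067,.133),cw(.024,-.067,.133)]),'out',w2px(p,[cw(0,-.175,.118)]),'paddle',w2px(p,[cw(-.013,-.131,.097),cw(.013,-.131,.097)]))
E
```

```text
case x,y [ 0.     -0.1293] z 0.1564 F(case) [0.8 0.6 0.1]
[ 207   97   76   15 1109] [244.2 103.9]
[231 144  30  43 864] [243.7 169.4]
rod pred in [[209.59223852 105.06303055]
 [284.84623632 105.09861494]] out [[247.25910567 247.84877054]] paddle [[231.05790859 185.77026787]
 [263.56865686 185.78922569]]
```

Emit:
arm_command --targets '[{"tx":0,"ty":0,"tz":-4,"ax":0,"ay":0,"az":0,"gripper":0},{"tx":0,"ty":0,"tz":-4,"ax":0,"ay":0,"az":0,"gripper":0},{"tx":0,"ty":0,"tz":-1.3,"ax":0,"ay":0,"az":0,"gripper":0},{"tx":0.13,"ty":-0.83,"tz":-0.83,"ax":0,"ay":0,"az":0,"gripper":0},{"tx":0.12,"ty":-0.78,"tz":-1.29,"ax":0,"ay":0,"az":0,"gripper":0},{"tx":0,"ty":0,"tz":0,"ax":0,"ay":0,"az":0,"gripper":0}]'

```text
t: 62.2
tcp_pos: [0.5817, 0.0103, 0.0425]
eef_rot: [2.045, 2.385, 0.001]
force: [0.4, -0.2, 0.2]
finger_gap: 0.0002
```

```bash
python3 - <<'E'
from h import *
incase(); p=reds('w21.png')
E
```

```text
case x,y [ 0.0006 -0.1462] z 0.0425 F(case) [ 0.4 -0.3  0.2]
[ 153   38  174   36 6050] [239.6  55.8]
[ 219  150   49   82 3270] [242.5 187.9]
```

Emit:
arm_command --targets '[{"tx":0.05,"ty":-0.3,"tz":-1.5,"ax":0,"ay":0,"az":0,"gripper":0},{"tx":-0.06,"ty":0.39,"tz":-1.5,"ax":4.25,"ay":0.66,"az":0,"gripper":0},{"tx":-0.08,"ty":0.52,"tz":-0.62,"ax":6.42,"ay":0.99,"az":0,"gripper":0},{"tx":-0.08,"ty":0.51,"tz":-0.62,"ax":6.42,"ay":0.99,"az":0,"gripper":0},{"tx":0,"ty":0,"tz":0,"ax":0,"ay":0,"az":0,"gripper":0}]'

```text
t: 62.88
tcp_pos: [0.5793, 0.0208, -0.001]
eef_rot: [-1.889, -2.198, -0.286]
force: [0.3, -0.3, -0.0]
finger_gap: -0.0001
```

```bash
python3 - <<'E'
from h import *
incase(); s=st(); p=reds('w22.png');print(w2px(p,[cw(0,-.067,.13),cw(0,-.075,.125)]))
E
```

```text
case x,y [-1.000e-04 -1.354e-01] z -0.001 F(case) [ 0.2 -0.3 -0. ]
{'t': 62.875, 'joint_pos': [-0.2773, 0.4058, 1.7283, 0.2999, 1.1544, -0.5702], 'tcp_pos': [0.5793, 0.0208, -0.001], 'eef_rot': [-1.8893, -2.1975, -0.2862], 'force': [0.2685, -0.2915, -0.0453], 'finger_gap': -0.0001}
[ 218  156   53   75 3166] [243.7 190.5]
[[245.29994296 -74.41499072]
 [245.51468187 -26.49263663]]
```

Emit:
arm_command --targets '[{"tx":-0.1,"ty":0.66,"tz":-0.48,"ax":6.42,"ay":0.99,"az":0,"gripper":0},{"tx":-0.1,"ty":0.66,"tz":-0.47,"ax":6.42,"ay":0.99,"az":0,"gripper":0},{"tx":0,"ty":0,"tz":0,"ax":0,"ay":0,"az":0,"gripper":0}]'

```text
t: 63.3
tcp_pos: [0.5767, 0.0352, -0.0106]
eef_rot: [-1.759, -2.049, -0.472]
force: [0.1, 0.6, -0.2]
finger_gap: 0.0
```

Emit:
arm_command --targets '[{"tx":-0.09,"ty":0.55,"tz":-0.24,"ax":4.7,"ay":0.73,"az":0,"gripper":0},{"tx":-0.08,"ty":0.55,"tz":-0.23,"ax":4.7,"ay":0.73,"az":0,"gripper":0},{"tx":0,"ty":0,"tz":0,"ax":0,"ay":0,"az":0,"gripper":0}]'

```text
t: 63.68
tcp_pos: [0.5766, 0.0465, -0.0133]
eef_rot: [-1.66, -1.937, -0.599]
force: [0.3, -0.6, 1.7]
finger_gap: 0.0
```

```bash
python3 - <<'E'
from h import *
incase(); s=st()
E
```

```text
case x,y [ 0.0011 -0.1096] z -0.0133 F(case) [ 0.2 -0.7  1.7]
{'t': 63.675, 'joint_pos': [-0.4194, 0.6082, 1.6225, 0.5793, 1.3709, -0.827], 'tcp_pos': [0.5766, 0.0465, -0.0133], 'eef_rot': [-1.66, -1.9373, -0.5992], 'force': [0.3242, -0.631, 1.6655], 'finger_gap': 0.0}
```

Emit:
arm_command --targets '[{"tx":-0.03,"ty":0.18,"tz":-0.17,"ax":0,"ay":0,"az":0,"gripper":0},{"tx":0,"ty":0,"tz":0,"ax":0,"ay":0,"az":0,"gripper":0},{"tx":0,"ty":0,"tz":0,"ax":0,"ay":0,"az":0,"gripper":0}]'

```text
t: 64.05
tcp_pos: [0.5768, 0.0469, -0.0137]
eef_rot: [-1.661, -1.942, -0.598]
force: [-2.6, -8.6, 9.4]
finger_gap: 0.0001
```

Emit:
arm_command --targets '[{"tx":-0.03,"ty":0.18,"tz":-0.17,"ax":0,"ay":0,"az":0,"gripper":0},{"tx":0,"ty":0,"tz":0,"ax":0,"ay":0,"az":0,"gripper":0},{"tx":0,"ty":0,"tz":0,"ax":0,"ay":0,"az":0,"gripper":0}]'

```text
t: 64.42
tcp_pos: [0.577, 0.0471, -0.0141]
eef_rot: [-1.661, -1.944, -0.598]
force: [-6.4, -15.3, 17.9]
finger_gap: 0.0
```

Emit:
arm_command --targets '[{"tx":0.12,"ty":-0.8,"tz":0.8,"ax":0,"ay":0,"az":0,"gripper":0},{"tx":0.3,"ty":-2,"tz":2,"ax":0,"ay":0,"az":0,"gripper":0},{"tx":0.45,"ty":-3,"tz":4,"ax":0,"ay":0,"az":0,"gripper":0},{"tx":0.3,"ty":-2,"tz":5,"ax":-9.9,"ay":-1.5,"az":0,"gripper":0},{"tx":0,"ty":0,"tz":4,"ax":-9.9,"ay":-1.5,"az":0,"gripper":0},{"tx":0,"ty":0,"tz":0,"ax":-9.9,"ay":-1.5,"az":0,"gripper":0},{"tx":0,"ty":0,"tz":0,"ax":-9.9,"ay":-1.5,"az":0,"gripper":0},{"tx":0,"ty":0,"tz":0,"ax":0,"ay":0,"az":0,"gripper":0},{"tx":0,"ty":0,"tz":0,"ax":0,"ay":0,"az":0,"gripper":0}]'

```text
t: 65.55
tcp_pos: [0.5871, -0.0271, 0.141]
eef_rot: [2.042, 2.385, -0.005]
force: [0.3, -0.2, 0.3]
finger_gap: 0.0002
```

```bash
python3 - <<'E'
from h import *
incase(); p=reds('w23.png'); f=lambda y,z:w2px(p,[cw(0,y,z)])[0].round(1)
print('rod hooked',f(-.079,.127),'rod old',f(-.067,.133),'paddle end home',f(-.136,.007),'paddle tip raised',f(-.131,.097))
snap('wrist','w23.png',2.2,(110,0,390,260))
E
```

```text
case x,y [ 0.0002 -0.184 ] z 0.141 F(case) [ 0.3 -0.2  0.3]
[ 203   13   84   17 1426] [244.5  21. ]
[233  80  27  36 859] [245.7  98. ]
rod hooked [247.1  30.5] rod old [247.1   5.7] paddle end home [247.4 116. ] paddle tip raised [247.2 117.2]
```

View pics/w23.png

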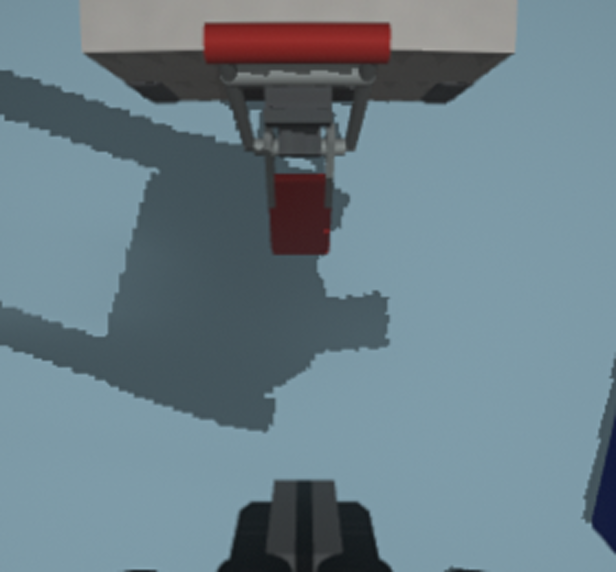

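```bash
python3 - <<'E'
from h import *
p=eyes.camera_params('wrist'); f=lambda x,y,z:w2px(p,[cw(x,y,z)])[0].round(1)
for lv in (0,.12,.3):
    b=np.radians(-46-52)+lv; P=np.array([-.094-.017*np.cos(b),.05+.017*np.sin(b)])
    for by in (-.088,-.082,-.077):
        dz=np.sqrt(.072**2-(by-P[0])**2); e=np.array([by-P[0],dz])/.072
        rod=P+.094*e; bar=P+.072*e; be=np.radians(-46)+lv
        print(lv,by,'bar z',round(bar[1],4),f(0,*bar),'rod',rod.round(4),f(-.024,*rod),f(.024,*rod),'paddle end',f(0,-.094-.06*np.cos(be),.05+.06*np.sin(be)))
print('lid corner',f(.065,-.07,.1),f(-.065,-.07,.1),'z.104',f(-.065,-.07,.104))
E
```

```text
0 -0.088 bar z 0.1051 [247.2  49.2] rod [-0.0869  0.127 ] [205.8  42.1] [288.3  42. ] paddle end [247.7 114.2]
0 -0.082 bar z 0.1045 [247.2  39.6] rod [-0.0791  0.1263] [205.7  28.2] [288.5  28.1] paddle end [247.7 114.2]
0 -0.077 bar z 0.1037 [247.2  31.8] rod [-0.0725  0.1252] [205.7  16.8] [288.5  16.7] paddle end [247.7 114.2]
0.12 -0.088 bar z 0.1048 [247.2  49.2] rod [-0.0863  0.1267] [205.9  41.1] [288.3  41. ] paddle end [247.6 119.6]
0.12 -0.082 bar z 0.1041 [247.2  39.8] rod [-0.0784  0.1258] [205.8  27.3] [288.4  27.2] paddle end [247.6 119.6]
0.12 -0.077 bar z 0.103 [247.2  32. ] rod [-0.0719  0.1245] [205.8  16. ] [288.4  15.9] paddle end [247.6 119.6]
0.3 -0.088 bar z 0.1047 [247.2  49.3] rod [-0.0853  0.1265] [205.9  39.4] [288.3  39.3] paddle end [247.6 126.7]
0.3 -0.082 bar z 0.1037 [247.2  39.9] rod [-0.0775  0.1252] [205.9  25.8] [288.3  25.7] paddle end [247.6 126.7]
0.3 -0.077 bar z 0.1025 [247.2  32.2] rod [-0.071   0.1236] [206.   14.6] [288.2  14.5] paddle end [247.6 126.7]
lid corner [345.6  23.1] [149.   23.3] z.104 [147.1  22. ]
```

```bash
python3 -c "
from bench import ctrl
print(ctrl.hand_in())"
```

```text
the job is handed in; nothing more can be done
None
```

I nested all four cups in the case, shut the lid, swung the loop over the keeper, pressed the lever home, and handed the job in at about 66 s. `hand_in` gives no verdict, so what follows is my own checks.

**Last checks**
- **Cups:** the view before shutting the lid showed blue, yellow, green and red one inside the next. Their axes agreed within about 2 mm, and each cup stopped at the height expected for floor on floor. I could not see them again once the lid was shut.
- **Lid:** the press met a hard stop with the fingertips at about 100 mm, and its edge in the last picture lies where a shut lid's should.
- **Loop:** the cross bar sits about 3.5 mm lid-side of the notch centre, inside the limit. The geometry puts it at 104 mm, which means the keeper is drawn about 3 to 4 mm. The keeper travel itself was worked out, not measured.
- **Lever:** it pressed against a hard stop, and the picture puts it at about 0.03 rad. I did not feel the 3 to 5 N or the snap during the press.
- **Hand:** it was clear of everything, with force near zero.

**What went wrong or disagreed**
- The fingertips turned out to be about 36 mm behind the TCP position the robot reports. The first grasps of the blue and yellow cups closed above the rims because of this.
- I found the offset by pressing the fingers on the bench, which reached 51 N at the wrist. That is under the 120 N wrist limit. I took the 40 N limit to cover only the arm and gripper body, not the fingers.
- The red cup was found lying on its side, so I stood it up with a tilted grasp before nesting it.
- The rack and the vials were not touched, as far as I could tell; I made no final measurement of their positions.

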